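# Add a second slab layer to a sample carrier with a divider between

### The arm

A 6-joint arm with a two-finger parallel gripper is mounted at the origin on the work surface. World frame = base frame: x ahead of the robot, y to its left, z up, the work surface at z = 0. Lengths are in m, angles in degrees, forces in N, time in s.
With the tool pointing down it reaches from about 0.25 to 0.725 m from the base axis. Payload 9.7 kg.
Tool frame: the origin (TCP) lies midway between the tips of the shut fingers; the grasp point (between the pads) lies 19 mm behind it (grip_point_offset is the distance from the TCP to the grasp point, in m); y points along the fingers, z is the direction in which the jaws open and shut, and the axes are right-handed (so a half turn about y gives the same grasp; the last joint's range is limited). The gripper opens to 85 mm and grips with 20 to 120 N. Pads are 22 mm wide; open, the fingers measure 114 mm over their backs; the gripper's body (76 mm by 85 mm) begins 54 mm behind the grasp point. The pads swing forward as they close: fully open they stand 13 mm farther back than shut.
Start: joints at [76.089, 4.979, 10.078, 95.1, 0, 90], TCP at [0.132, 0.534, 0.204] pointing down, gripper open.
Joint ranges: [-179.16, 179.16], [-48.56, 103.87], [-65.8, 70.77], [-126.05, 130.52], [-82.76, 87.17], [-180, 180]. Speed limits (degrees/s): [127.2, 127.2, 147.25, 180, 180, 180].

### API

Orientations are given as [roll, pitch, yaw] about the fixed x, y, z axes, in that order (R = Rz(yaw) Ry(pitch) Rx(roll)).
In Python, from workcell import get_obs, camera, job_done, grip_point_offset gives the robot as it stands.
- The arm moves only by the tool move_arm, never from a script. Its argument "deltas" is a list that holds one entry, the list of rows, each a list of 4 numbers: the shift along the tool's x, y, z in m, then the turn about the tool's y in degrees. A call has 1 to 5 rows; each row is the pose to reach, as a shift and turn from the pose commanded when the call began, along the tool's axes at that moment; what a row does not reach only later rows make up. A row lasts 1/10 s, in which the tool goes at most 50 mm and 8.59 degrees, less where a joint would pass 70% of its speed; a pose out of reach is approached as far as the arm can. A call with a gripper value outside its range is refused whole. "claw" is the finger opening in m, from 0 to 0.0854, set as the call begins (left out, the last holds). The fingers move at their own pace and stop on an object; "newtons" is the grip in N (left out, the last holds). Time passes only in rows, so rows that repeat a pose let the fingers close. It gives the time, the measured TCP pose, the force and the opening at its end, in the units of the state.
- get_obs(): the state, without advancing time (a new reading comes with each control period).
- camera(name): name is "side" or "top"; returns a dict with "color" (400x640x3 uint8, blue, green, red), "range_z" (400x640 float32, m along the optical axis (not along the pixel's ray), 0 where there is no reading), "fx", "fy", "cx", "cy" (pixels), "T" (4x4, takes a point from camera to world coordinates). Camera axes: x right, y down, z forward; pixel columns grow to the right and rows downward; lengths in m; the calibration is good to about 2 mm. A picture is of the moment at which its call begins.
- job_done(): hands the job in, once; it reports no verdict.
The state is a dict: "time": time; "q": joint angles; "qd": joint speeds; "joint_efforts": joint torques, N m; "ee_pos": TCP position; "tcp_rot": TCP orientation; "wrist_force": force on the tool from outside, world axes, zero at the start; "torque": the same for the moment, N m; "opening": finger opening in m.
Only numpy, scipy, OpenCV 4.12 (cv2) and the standard library are available. Lean on these libraries where they do the work, as an engineer would, in place of code of your own. Each camera call takes 0.05 s, during which the arm holds its last target. There are 200 camera calls.

### The job

Add a second layer to the sample carrier: take the thin plastic divider off the sloping rack and lay it flat over the carrier's post onto the slab that is already there, then lay the second bored concrete slab on the divider, and last slip the bored steel collar down over the post until it rests on the slab. Keep the stack square between the carrier's two end cheeks, lower every piece gently instead of dropping it, let go of everything, and leave the other things on the bench where they stand.

Things in the scene. Friction and masses are not known exactly. Their poses are not given: they have to be found in the camera images.
- carrier: aluminium carrier, fixed to the bench: base plate 120 x 84 x 10 mm (long along its x), a bare steel post 10 mm in diameter upright at its centre with its coned tip 57 mm above the bench, and at each end in x an upright cheek 44 mm wide (y), 38 mm high over the bench, inner faces 108 mm apart. Origin: centre of its underside, on the bench; z up. Finished stack, heights of the centres over the bench: first slab 16, divider 24.5, second slab 33, collar 50 mm
- slab1_c (a point): centre of the first concrete slab, which already lies on the carrier over the post: 90 (x) x 54 (y) x 12 (z) mm with a 16 mm through-hole at the centre
- slab2_c (a point): centre of the second concrete slab, the same as the first (90 (x) x 54 (y) x 12 (z) mm, 16 mm hole in the centre, about 140 g), lying flat on the bench on the opposite side of the carrier from the rack; a small cup stands off one of its short ends, its long edges are free
- rack: fixed sloping drip rack; origin: centre of its foot on the bench, its front towards -x. Its bed, 36 mm wide (y), rises towards +x at 30 degrees with the middle of the bed's top 78 mm over the bench and a 4 mm lip at the low end; an upright behind it (x = +98 mm) carries a hood 70 mm wide that hangs over the upper end, from x = +40 to +104 mm, 199 to 211 mm over the bench
- divider_c (a point): centre of the divider, a stiff white plastic sheet 100 (x) x 62 (y) x 5 (z) mm with a 16 mm hole in the centre, about 40 g. It starts lying on the rack's bed, its x axis up the slope, its z axis square to the sheet, overhanging the bed by 13 mm along both long edges, where it can be gripped
- collar_c (a point): centre of the steel collar: ring 32 mm outside, 14 mm bore, 22 mm high, about 110 g, standing on the bench, bore (z) upright
- weight: bystander: solid steel disc without bore, 38 mm diameter, 26 mm high; origin at the centre of its underside
- jar: bystander: small amber jar, 42 mm diameter, 58 mm high, in front of the rack; origin at the centre of its underside
- cup: bystander: small white cup, 48 mm diameter, 50 mm high, off the second slab's end; origin at the centre of its underside
- bottle: bystander: white bottle, 62 mm diameter, 160 mm high; origin at the centre of its underside
- beaker: bystander: steel beaker, 72 mm diameter, 95 mm high; origin at the centre of its underside
- tile: bystander: blank concrete tile without hole, 100 x 75 x 12 mm; origin at the centre of its underside
- driver: bystander: screwdriver 140 mm long lying along its x, handle to -x; origin near its middle

How it is judged:
By the outcome, as a careful person would: the job done as asked, in the order asked, and still so for the second after the job is handed in, with the robot touching nothing.
It also fails if it takes over 72 s, if anything falls off the work surface, if the arm or the gripper's body presses on something with over 40 N, if the wrist force passes 120 N, or if a joint passes its speed limit or range.

## Working session

There is one attempt and no reset: what is moved stays moved. The work goes in short steps, Python scripts to look and compute and a tool call to move; the robot and the scene stay as the last step left them, time stands still between calls to the robot, and variables do not carry over. Pictures are saved under pics/ and viewed, about 8 in all and at most 12, crops included, and the job is handed in when it is done.

Besides the shell and the picture viewer there is one more tool, called after "Call:" as a command line: name --argument value ..., lists and objects as JSON in quotes. move_arm: Moves the arm, as the interface text tells. Its arguments: {"type":"object","properties":{"deltas":{"type":"array"},"claw":{"type":"number"},"newtons":{"type":"number"}},"required":["deltas"]}

```bash
ls; mkdir -p pics
python3 - <<'E'
from workcell import *
import cv2,numpy as np
print(get_obs(),grip_point_offset)
for n in("top","side"):
    c=camera(n);cv2.imwrite(f"pics/{n}0.png",c["color"]);np.savez(f"{n}0.npz",**c)
    print(n,c["fx"],c["fy"],c["cx"],c["cy"],c["T"].round(4).tolist())
E
```

```text
pics
{'time': 0.0, 'q': array([ 7.60878105e+01,  5.01156874e+00,  1.00322821e+01,  9.50994633e+01,
       -5.48821353e-05,  8.99988501e+01]), 'qd': array([ 0.02315162, -0.14473474,  0.00791802,  0.01776876,  0.03981385,
       -0.02479507]), 'joint_efforts': array([ 2.76390594e-03, -5.20387745e+01,  4.64802217e+01,  1.64272625e-02,
        6.34498406e-05,  1.60182694e-07]), 'ee_pos': array([0.13217229, 0.53359535, 0.20335915]), 'tcp_rot': array([-9.00787500e+01, -5.33015513e-05, -1.39110394e+01]), 'wrist_force': array([-0.50626252, -0.6834244 ,  0.2786639 ]), 'torque': array([-0.03555397,  0.0452004 , -0.06027213]), 'opening': 0.08546704025747592} 0.0187
top 421.5025579342317 421.5025579342317 315.5876498713504 198.34391901293844 [[-0.0064, -0.9896, 0.1436, 0.3861], [-0.9999, 0.0077, 0.0087, 0.0141], [-0.0097, -0.1435, -0.9896, 1.3443], [0.0, 0.0, 0.0, 1.0]]
side 454.0534953341106 454.0534953341106 312.1313497446007 193.59154230602965 [[-0.9407, -0.2099, 0.2666, 0.3099], [-0.339, 0.5504, -0.763, 0.8239], [0.0134, -0.8081, -0.5889, 0.7069], [0.0, 0.0, 0.0, 1.0]]
```

View pics/top0.png

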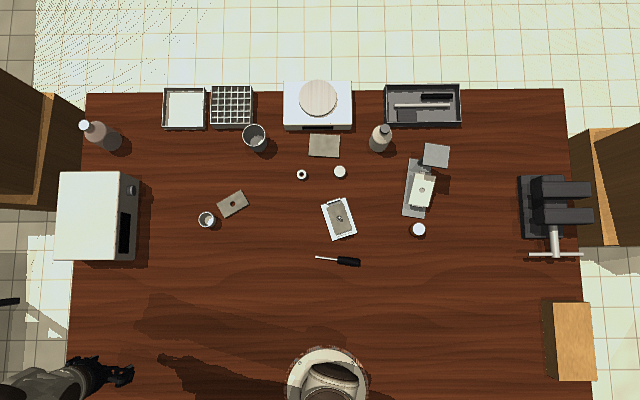

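View pics/side0.png

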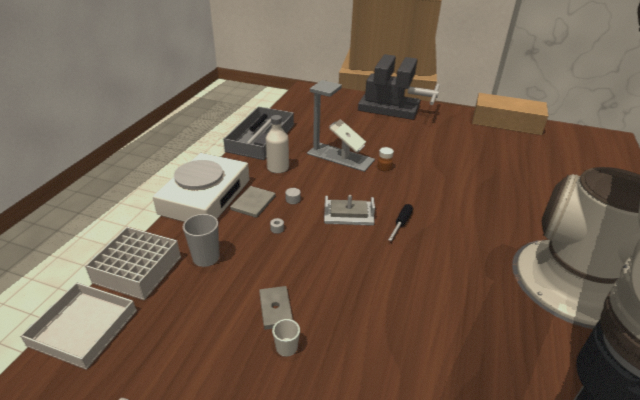

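The top view shows the carrier at (339,219), rack and divider at (421,190), slab 2 at (232,204), the collar at (301,174), the weight at (340,171), the jar at (418,230) and the cup at (207,219). The side view agrees.

```bash
cat > h.py <<'E'
from workcell import *
import cv2,numpy as np
def ray(c,uv,z):
    uv=np.atleast_2d(np.asarray(uv,float));T=c["T"]
    d=np.c_[(uv[:,0]-c["cx"])/c["fx"],(uv[:,1]-c["cy"])/c["fy"],np.ones(len(uv))]@T[:3,:3].T
    o=T[:3,3];return o+d*((z-o[2])/d[:,2])[:,None]
def proj(c,P):
    P=np.atleast_2d(P);T=c["T"];p=(P-T[:3,3])@T[:3,:3]
    return np.c_[c["fx"]*p[:,0]/p[:,2]+c["cx"],c["fy"]*p[:,1]/p[:,2]+c["cy"]]
def cloud(c):
    Z=c["range_z"].astype(float);v,u=np.mgrid[:Z.shape[0],:Z.shape[1]]
    P=np.stack([(u-c["cx"])/c["fx"]*Z,(v-c["cy"])/c["fy"]*Z,Z],-1)
    return P@c["T"][:3,:3].T+c["T"][:3,3]
def rect(c,mask,z,hull=True):
    ct=max(cv2.findContours(mask.astype(np.uint8),cv2.RETR_EXTERNAL,cv2.CHAIN_APPROX_NONE)[0],key=cv2.contourArea)[:,0]
    w=ray(c,ct,z)[:,:2]
    r=cv2.minAreaRect((w*1000).astype(np.float32));return r,w
def load(n): return dict(np.load(n))
E
python3 - <<'E'
from h import *
c=load("top0.npz");P=cloud(c);im=c["color"];hsv=cv2.cvtColor(im,cv2.COLOR_BGR2HSV)
# bench check
print("bench z",np.median(P[240:250,230:300,2]))
fg=((hsv[...,1]<90)&(hsv[...,2]>60)).astype(np.uint8)
for nm,(u0,v0,u1,v1),z in [("carrier",(312,190,365,248),.01),("slab2",(215,188,250,220),.012),("cup",(194,208,218,230),.05),("collar",(292,166,310,184),.022),("weight",(331,163,350,180),.026),("jar",(409,220,428,240),.058),("tile",(305,130,343,160),.012),("driver",(312,250,364,270),.01)]:
    m=np.zeros_like(fg);m[v0:v1,u0:u1]=fg[v0:v1,u0:u1]
    r,w=rect(c,m,z);print(nm,np.round(r[0],1),np.round(r[1],1),round(r[2],1),"zmed",np.median(P[...,2][m>0]).round(4))
# rack / divider
def crop(n,c,u0,v0,u1,v1,s):
    cv2.imwrite(n,cv2.resize(c["color"][v0:v1,u0:u1],None,fx=s,fy=s,interpolation=cv2.INTER_CUBIC))
a=im[130:250,395:455];b=im[180:250,310:370]
A=cv2.resize(a,None,fx=5,fy=5,interpolation=cv2.INTER_CUBIC);B=cv2.resize(b,None,fx=6,fy=6,interpolation=cv2.INTER_CUBIC)
H=np.zeros((600,660,3),np.uint8);H[:600,:300]=A;H[:420,300:660]=B;cv2.imwrite("pics/crop1.png",H)
m=np.zeros_like(fg);m[165:212,400:440]=((P[...,2]>.055)&(P[...,2]<.125)&(im.min(2)>165))[165:212,400:440]
q=P[m>0];ctr=np.median(q,0);k=q
for _ in range(3):
    mu=k.mean(0);n=np.linalg.svd(k-mu)[2][2];n*=np.sign(n[2]);k=q[abs((q-mu)@n)<.006]
print("plane",mu,n,len(q),len(k),"tilt",np.degrees(np.arccos(n[2])),"dir",np.degrees(np.arctan2(-n[1],-n[0])))
e1=np.array([-n[0],-n[1],0]);e1/=np.linalg.norm(e1);e2=np.cross([0,0,1],e1);e1=np.cross(e2,n)
ab=np.c_[(k-mu)@e1,(k-mu)@e2];r=cv2.minAreaRect((ab*1000).astype(np.float32));print(r,mu+e1*r[0][0]/1000+e2*r[0][1]/1000)
E
```

```text
bench z -0.00022881010924991063
carrier [516.8 -46. ] [124.9  84.8] 17.8 zmed 0.0188
slab2 [565.5 291.9] [55.4 89.8] 30.0 zmed 0.0117
cup [513.6 362.7] [52.9 46.5] 89.6 zmed 0.0221
collar [658.6  70.2] [28.8 29.4] 90.0 zmed 0.0212
weight [665.7 -50.4] [36.5 34.3] 43.8 zmed 0.0255
jar [ 479.  -287.3] [39.6 36.6] 89.6 zmed 0.0579
tile [755.4  -2.1] [99.1 75.3] 85.6 zmed 0.0116
driver [391.6  -5.6] [69.5  7.5] 81.6 zmed 0.014
plane [ 0.58961663 -0.29385541  0.07945879] [-0.49009969  0.0867156   0.86734232] 557 553 tilt 29.8487468195319 dir -10.033761718484497
((5.288074493408203, -1.1975555419921875), (106.44636535644531, 62.43754196166992), 0.3304624557495117) [ 0.5939244  -0.29583376  0.08209073]
```

View pics/crop1.png

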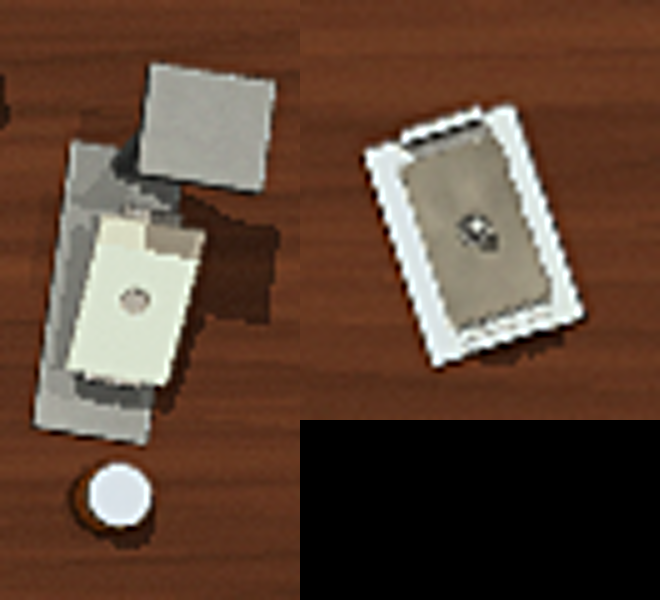

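The crop shows the divider's hole at about (421.6,189.4) and the post tip near (338.7,217.9). Next I cross-check these in the side view by projecting the estimates into it.

Run:
```python
from h import *
t=load("top0.npz");s=load("side0.npz")
n=np.array([-.4901,.0867,.8673]);mu=np.array([.58962,-.29386,.07946])
T=t["T"];o=T[:3,3]
im=t["color"];g=cv2.cvtColor(im,cv2.COLOR_BGR2GRAY).astype(float)
w=np.clip(215-g[185:195,417:427],0,None);print(g[184:196,415:429].astype(int))
v,u=np.mgrid[185:195,417:427];hu,hv=(u*w).sum()/w.sum(),(v*w).sum()/w.sum()
d=ray(t,[[hu,hv]],0)[0]-o;hole=o+d*((mu-o)@n)/(d@n);print("hole px",hu,hv,"top surf",hole,"centre",hole-n*.0025)
# carrier from far plate long edges: correct with slab/top estimates
r=ray(t,[[338.5,217.5]],.057)[0];print("post tip top-view",r)
e=np.array([np.cos(np.radians(17.8)),np.sin(np.radians(17.8)),0]);f=np.array([-e[1],e[0],0])
C=np.array([.5145,-.0467,0])
pts=[C+[0,0,.057],r,hole]+[C+a*.06*e+b*.042*f+[0,0,.01] for a in(-1,1) for b in(-1,1)]
for nm,c,(u0,v0,u1,v1),k in[("s",s,(315,185,385,230),8),("t",t,(315,190,365,245),8)]:
    I=cv2.resize(c["color"][v0:v1,u0:u1],None,fx=k,fy=k,interpolation=cv2.INTER_CUBIC)
    for i,p in enumerate(proj(c,np.array(pts))):
        q=((p-[u0,v0]+.5)*k).astype(int);cv2.drawMarker(I,tuple(int(x) for x in q),[(0,0,255),(0,255,0),(255,0,0)][min(i,2)] ,0,8,1)
    cv2.imwrite(f"pics/{nm}c.png",I)
a=cv2.imread("pics/sc.png");b=cv2.imread("pics/tc.png")
u0,v0=proj(s,hole)[0];print("hole in side",u0,v0)
x,y=int(u0)-20,int(v0)-20;I=cv2.resize(s["color"][y:y+40,x:x+40],None,fx=6,fy=6,interpolation=cv2.INTER_CUBIC)
cv2.drawMarker(I,(int((u0-x+.5)*6),int((v0-y+.5)*6)),(0,0,255),0,8,1)
H=np.zeros((600,800,3),np.uint8);H[:360,:400]=a[:,:400][:360];H[:440,400:]=b;H[360:600,:240]=I
cv2.imwrite("pics/chk.png",H)
```

```text
[[221 221 221 222 221 222 220 222 221 221 221 221 222 221]
 [221 221 222 221 221 221 223 222 222 221 218 221 221 220]
 [221 221 221 221 222 224 223 221 225 224 221 222 221 220]
 [221 222 221 223 227 220 198 186 219 225 224 221 221 221]
 [220 221 220 227 220 134 167  92 124 189 227 222 221 219]
 [221 221 224 229 133 168 173 177 165 116 226 224 221 222]
 [221 221 222 228 177 168 172 174 175 133 226 225 222 221]
 [220 220 221 226 198 173 169 175 159 198 225 222 221 220]
 [221 221 222 223 228 204 179 193 196 226 223 221 220 221]
 [222 221 221 220 222 224 222 226 225 223 221 221 222 222]
 [221 221 222 222 220 222 222 222 222 222 220 221 222 222]
 [221 221 220 220 221 222 222 221 222 220 221 222 221 221]]
hole px 421.7116788321168 189.38686131386862 top surf [ 0.59408553 -0.29631228  0.08222856] centre [ 0.59531078 -0.29652903  0.08006031]
post tip top-view [ 0.51299167 -0.04445115  0.057     ]
hole in side 348.53556676548715 133.62101771509364
```

View pics/chk.png

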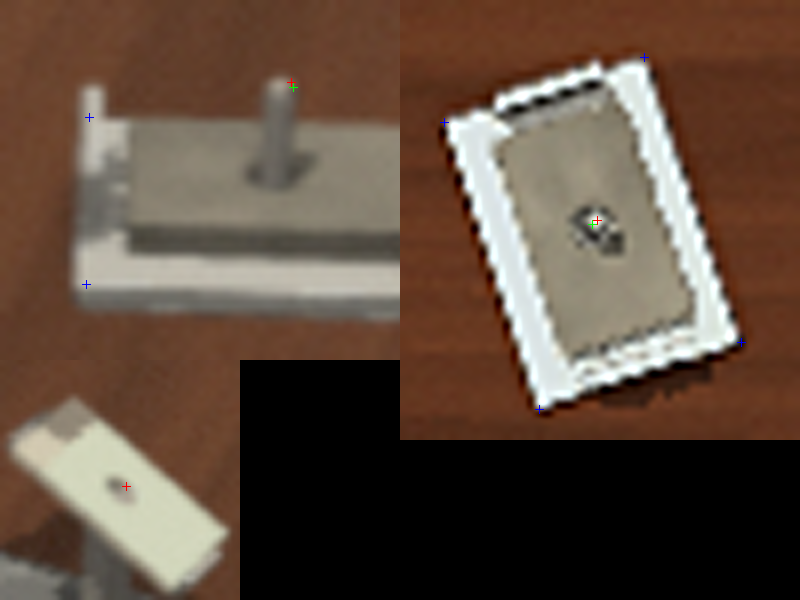

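The side view agrees, with a constant offset of about 1.2 px. That is a calibration error of about 2 mm. Now I move over the rack.

Call:
move_arm --deltas '[[[0.159,0,-0.174,0],[0.159,0,-0.174,0],[0.159,0,-0.174,0],[0.159,0,-0.174,0],[0.159,0,-0.174,0]]]' --claw 0.078 --newtons 30

```text
time: 0.6
ee_pos: [0.2453, 0.3244, 0.204]
tcp_rot: [-90.0, -0.0, -13.9]
wrist_force: [0.7, 0.0, 0.5]
opening: 0.0782
```

Call:
move_arm --deltas '[[[0.159,0,-0.174,0],[0.159,0,-0.174,0],[0.159,0,-0.174,0],[0.159,0,-0.174,0],[0.159,0,-0.174,0]]]'

```text
time: 1.1
ee_pos: [0.3578, 0.1171, 0.204]
tcp_rot: [-90.0, -0.0, -14.0]
wrist_force: [0.6, -0.3, 0.2]
opening: 0.0779
```

Call:
move_arm --deltas '[[[0.159,0,-0.174,0],[0.159,0,-0.174,0],[0.159,0,-0.174,0],[0.159,0,-0.174,0],[0.159,0,-0.174,0]]]'

```text
time: 1.6
ee_pos: [0.4704, -0.0903, 0.2035]
tcp_rot: [-90.0, 0.0, -14.0]
wrist_force: [-0.4, 1.0, 0.1]
opening: 0.078
```

```bash
cat >> h.py <<'E'
def to(x,y,z,yaw):
    o=get_obs();p=o["ee_pos"];cy=np.radians(o["tcp_rot"][2]);d=np.array([x,y,z])-p
    t=-(((yaw-o["tcp_rot"][2])+180)%360-180)
    print("t",round(o["time"],2),"pos",p.round(4),"rot",o["tcp_rot"].round(2),"F",o["wrist_force"].round(1),"open",round(o["opening"],4))
    print("delta",np.round([np.cos(cy)*d[0]+np.sin(cy)*d[1],-d[2],-np.sin(cy)*d[0]+np.cos(cy)*d[1],t],4),"dist",np.linalg.norm(d).round(3))
E
python3 -c "
from h import *
to(.5825,-.2942,.17,-10)"
```

```text
t 1.6 pos [ 0.4704 -0.0903  0.2035] rot [-9.001e+01  2.000e-02 -1.401e+01] F [-0.4  1.   0.1] open 0.078
delta [ 0.1581  0.0335 -0.1707 -4.0078] dist 0.235
```

Call:
move_arm --deltas '[[[0.158,0.0335,-0.171,-4],[0.158,0.0335,-0.171,-4],[0.158,0.0335,-0.171,-4],[0.158,0.0335,-0.171,-4],[0.158,0.0335,-0.171,-4]]]'

```text
time: 2.1
ee_pos: [0.5825, -0.2941, 0.1688]
tcp_rot: [-90.0, 0.1, -10.0]
wrist_force: [-0.5, 0.0, 0.1]
opening: 0.078
```

Call:
move_arm --deltas '[[[0,0.035,0,0],[0,0.06,0,0],[0,0.06,0,0],[0,0.06,0,0]]]'

```text
time: 2.5
ee_pos: [0.5817, -0.2912, 0.1108]
tcp_rot: [-90.0, 0.1, -9.9]
wrist_force: [0.2, -0.8, 0.9]
opening: 0.0778
```

```bash
cat >> h.py <<'E'
def shot(name,parts):
    """parts: (cam,u0,v0,u1,v1,k,points)"""
    cs={p[0]:camera(p[0]) for p in parts};ims=[]
    for cam,u0,v0,u1,v1,k,pts in parts:
        c=cs[cam];I=cv2.resize(c["color"][v0:v1,u0:u1],None,fx=k,fy=k,interpolation=cv2.INTER_CUBIC)
        for p in pts:
            q=(proj(c,np.array(p))[0]-[u0,v0]+.5)*k;cv2.drawMarker(I,(int(q[0]),int(q[1])),(0,0,255),0,8,1)
        ims.append(I)
    h=max(i.shape[0] for i in ims)
    cv2.imwrite(f"pics/{name}.png",np.hstack([cv2.copyMakeBorder(i,0,h-i.shape[0],0,0,cv2.BORDER_CONSTANT) for i in ims]))
    for n,c in cs.items(): np.savez(f"{name}_{n}.npz",**c)
    return cs
E
python3 -c "
from h import *
to(.5825,-.2942,.058,-10)
p=get_obs()['ee_pos']
shot('g1',[('side',310,80,390,170,5,[p]),('top',395,140,455,230,5,[p])])"
```

```text
t 2.5 pos [ 0.5817 -0.2912  0.1108] rot [-8.999e+01  5.000e-02 -9.910e+00] F [ 0.2 -0.8  0.9] open 0.0778
delta [ 0.0013  0.0528 -0.0028  0.0948] dist 0.053
```

View pics/g1.png

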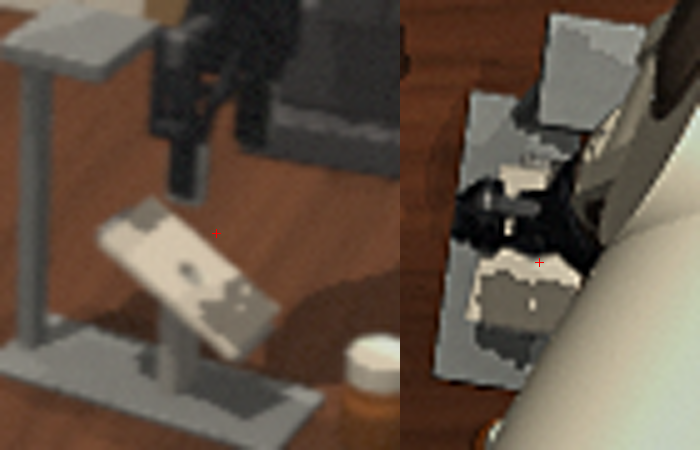

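Picture 5: the fingers straddle the divider below the hole and clear the hood. Now I correct by 1–3 mm and descend.

Call:
move_arm --deltas '[[[0.001,0.02,-0.003,0],[0.001,0.035,-0.003,0],[0.001,0.045,-0.003,0],[0.001,0.053,-0.003,0],[0.001,0.053,-0.003,0]]]'

```text
time: 3.1
ee_pos: [0.582, -0.2942, 0.0566]
tcp_rot: [-90.0, 0.1, -9.9]
wrist_force: [-0.1, 0.2, -0.6]
opening: 0.0783
```

Call:
move_arm --deltas '[[[0,0,0,0],[0,0,0,0]]]'

```text
time: 3.3
ee_pos: [0.5828, -0.2947, 0.0584]
tcp_rot: [-90.0, -0.1, -9.9]
wrist_force: [-1.0, 0.1, -0.2]
opening: 0.0776
```

Call:
move_arm --deltas '[[[0,0,0,0],[0,0,0,0],[0,0,0,0],[0,0,0,0],[0,0,0,0]]]' --claw 0.055 --newtons 30

```text
time: 3.8
ee_pos: [0.5825, -0.2946, 0.0576]
tcp_rot: [-90.0, 0.0, -9.9]
wrist_force: [0.9, -1.4, -0.2]
opening: 0.0552
```

Call:
move_arm --deltas '[[[0,-0.006,0,0],[0,-0.012,0,0],[-0.01,-0.02,0,0],[-0.03,-0.03,0,0],[-0.05,-0.04,0,0]]]'

```text
time: 4.3
ee_pos: [0.5322, -0.2858, 0.0984]
tcp_rot: [-90.0, -0.0, -9.9]
wrist_force: [-0.7, -0.3, 0.4]
opening: 0.0552
```

```bash
python3 -c "
from h import *
to(.5825,-.2942,.058,-10)
shot('g2',[('side',290,60,410,170,5,[])])"
```

```text
t 4.3 pos [ 0.5322 -0.2858  0.0984] rot [-90.   -0.   -9.9] F [-0.7 -0.3  0.4] open 0.0552
delta [0.051  0.0404 0.0004 0.0996] dist 0.065
```

View pics/g2.png

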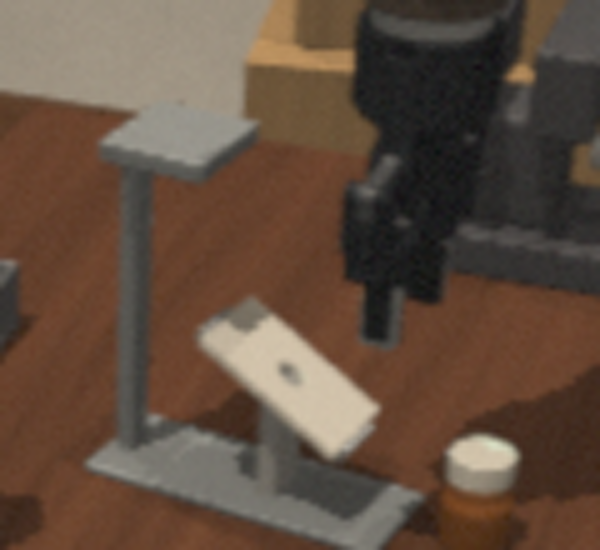

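Picture 6: the divider is still on the rack, undisturbed. The fingers closed above it, so the real tip height at this opening is higher than I assumed. I compute it from the two images.

Run:
```python
from h import *
for nm,px,tcp,yaw,op in[("g1_side.npz",(347,120),(.5817,-.2912,.1108),-9.9,.0778),("g2_side.npz",(366,129),(.5322,-.2858,.0984),-9.9,.0552)]:
    c=load(nm);y=np.radians(yaw);z=np.array([-np.sin(y),np.cos(y),0]);x=np.array([np.cos(y),np.sin(y),0])
    for h in np.arange(0,.045,.005):
        p=np.array(tcp)+z*(op/2+.007)+[0,0,h];print(nm,h.round(3),proj(c,p)[0].round(1),px)
t=camera("top");P=cloud(t)
g=t["color"].min(2);m=np.zeros(g.shape,bool);m[165:212,400:440]=((P[...,2]>.055)&(P[...,2]<.125)&(g>140))[165:212,400:440]
k=q=P[m]
for _ in range(3):
    mu=k.mean(0);n=np.linalg.svd(k-mu)[2][2];n*=np.sign(n[2]);k=q[abs((q-mu)@n)<.006]
print(mu,n,len(k))
```

```text
g1_side.npz 0.0 [345.6 132.9] (347, 120)
g1_side.npz 0.005 [345.7 131.3] (347, 120)
g1_side.npz 0.01 [345.8 129.7] (347, 120)
g1_side.npz 0.015 [346. 128.] (347, 120)
g1_side.npz 0.02 [346.1 126.4] (347, 120)
g1_side.npz 0.025 [346.2 124.7] (347, 120)
g1_side.npz 0.03 [346.3 123.1] (347, 120)
g1_side.npz 0.035 [346.4 121.4] (347, 120)
g1_side.npz 0.04 [346.5 119.7] (347, 120)
g2_side.npz 0.0 [364.1 139.3] (366, 129)
g2_side.npz 0.005 [364.2 137.7] (366, 129)
g2_side.npz 0.01 [364.4 136.1] (366, 129)
g2_side.npz 0.015 [364.5 134.4] (366, 129)
g2_side.npz 0.02 [364.7 132.8] (366, 129)
g2_side.npz 0.025 [364.8 131.2] (366, 129)
g2_side.npz 0.03 [365.  129.5] (366, 129)
g2_side.npz 0.035 [365.1 127.8] (366, 129)
g2_side.npz 0.04 [365.3 126.2] (366, 129)
[ 0.60337894 -0.28990239  0.08661822] [-0.50550855  0.07398601  0.85964364] 320
```

Run:
```python
from h import *
for nm,(u0,v0,u1,v1),tcp in[("g1_side.npz",(338,100,356,123),(.5817,-.2912,.1108)),("g2_side.npz",(355,105,388,132),(.5322,-.2858,.0984))]:
    c=load(nm);P=cloud(c);q=P[v0:v1,u0:u1].reshape(-1,3)
    y=np.radians(-9.9);x=np.array([np.cos(y),np.sin(y),0]);z=np.array([-np.sin(y),np.cos(y),0])
    d=q-tcp;L=np.c_[d@x,d[:,2],d@z];L=L[(abs(L[:,0])<.05)&(abs(L[:,2])<.08)&(L[:,1]<.06)]
    L=L[np.argsort(L[:,1])];print(nm,len(L));print((L[:24]*1000).round(0).tolist())
```

```text
g1_side.npz 59
[[46.0, -13.0, -31.0], [47.0, -11.0, -27.0], [42.0, -11.0, -30.0], [49.0, -10.0, -31.0], [48.0, -9.0, -22.0], [6.0, 35.0, 41.0], [4.0, 36.0, 41.0], [9.0, 39.0, 43.0], [-4.0, 40.0, 45.0], [-2.0, 40.0, 46.0], [5.0, 40.0, 44.0], [-9.0, 41.0, 44.0], [-8.0, 42.0, 47.0], [11.0, 42.0, 45.0], [13.0, 43.0, 41.0], [-2.0, 43.0, 47.0], [-0.0, 44.0, 50.0], [-12.0, 44.0, 43.0], [-10.0, 44.0, 38.0], [-8.0, 46.0, 49.0], [-11.0, 46.0, 47.0], [3.0, 46.0, 49.0], [-7.0, 46.0, 51.0], [5.0, 47.0, 52.0]]
g2_side.npz 155
[[5.0, 30.0, 29.0], [-4.0, 31.0, 30.0], [-4.0, 31.0, -31.0], [-2.0, 32.0, -28.0], [-7.0, 32.0, -30.0], [6.0, 32.0, 34.0], [-3.0, 32.0, 35.0], [7.0, 32.0, -28.0], [4.0, 33.0, -29.0], [-8.0, 33.0, 33.0], [10.0, 35.0, -28.0], [-2.0, 35.0, 34.0], [-4.0, 35.0, -29.0], [0.0, 35.0, -26.0], [-2.0, 35.0, -27.0], [5.0, 35.0, -30.0], [-0.0, 35.0, 36.0], [9.0, 35.0, 35.0], [7.0, 35.0, -28.0], [-8.0, 37.0, -27.0], [-10.0, 37.0, -29.0], [-11.0, 37.0, 33.0], [-9.0, 37.0, 36.0], [-4.0, 38.0, -30.0]]
```

Depth shows both fingertips about 30 mm above the reported TCP at 55 mm opening, and about 36 mm above it at 78 mm. I'll use those values, and go back in deeper.

Call:
move_arm --deltas '[[[0,0,0,0],[0.02,0,0,0],[0.05,0,0,0],[0.05,0,0,0],[0.05,0.02,0,0]]]' --claw 0.078

```text
time: 4.9
ee_pos: [0.5843, -0.2951, 0.0789]
tcp_rot: [-90.0, -0.2, -9.9]
wrist_force: [0.5, -0.4, 0.0]
opening: 0.0777
```

Call:
move_arm --deltas '[[[0,0.015,0,0],[0,0.03,0,0],[0,0.04,0,0],[0,0.047,0,0],[0,0.047,0,0]]]'

```text
time: 5.4
ee_pos: [0.5819, -0.2944, 0.0296]
tcp_rot: [-90.0, 0.1, -9.9]
wrist_force: [-0.3, 0.3, 0.2]
opening: 0.0782
```

Call:
move_arm --deltas '[[[0,0,0,0],[0,0,0,0],[0,0,0,0],[0,0,0,0],[0,0,0,0]]]' --claw 0.056 --newtons 30

```text
time: 5.9
ee_pos: [0.5829, -0.2948, 0.0316]
tcp_rot: [-90.0, -0.1, -9.9]
wrist_force: [-1.3, 0.3, 6.1]
opening: 0.0607
```

Call:
move_arm --deltas '[[[0,-0.006,0,0],[0,-0.012,0,0],[-0.01,-0.02,0,0],[-0.03,-0.03,0,0],[-0.05,-0.04,0,0]]]'

```text
time: 6.4
ee_pos: [0.5321, -0.2857, 0.0711]
tcp_rot: [-90.0, 0.0, -9.9]
wrist_force: [-0.1, -0.5, -0.6]
opening: 0.0611
```

```bash
python3 -c "
from h import *
to(.5825,-.2942,.058,-10)
shot('g3',[('side',310,70,400,170,5,[]),('top',390,150,460,250,5,[])])"
```

```text
t 6.4 pos [ 0.5321 -0.2857  0.0711] rot [-9.0e+01  2.0e-02 -9.9e+00] F [-0.1 -0.5 -0.6] open 0.0611
delta [0.0511 0.0131 0.0003 0.0999] dist 0.053
```

View pics/g3.png

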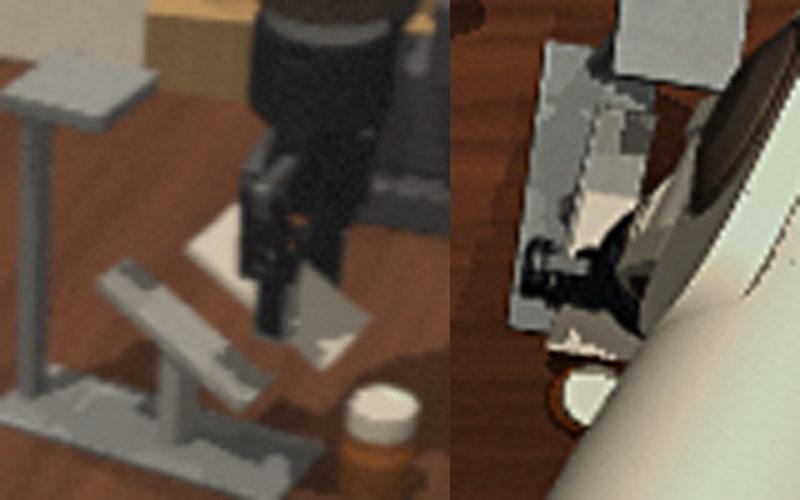

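Picture 7: the divider is held at the overhangs with about the planned 15 mm offset, still tilted 30°. Next I carry it to free bench, aligned with the carrier, and press the low end lightly to take out most of the tilt so the hole passes the post easily.

Call:
move_arm --deltas '[[[-0.04,0,0.027,-7],[-0.08,0,0.054,-14],[-0.117,0,0.077,-21],[-0.117,0,0.077,-27.7],[-0.117,0,0.077,-27.7]]]'

```text
time: 7.0
ee_pos: [0.4309, -0.1896, 0.0711]
tcp_rot: [-90.1, -0.1, 17.9]
wrist_force: [1.7, 0.6, -0.3]
opening: 0.0608
```

Call:
move_arm --deltas '[[[0,0.03,0,0],[0,0.055,0,0],[0,0.07,0,0],[0,0.08,0,0],[0,0.085,0,0]]]'

```text
time: 7.5
ee_pos: [0.4313, -0.1902, -0.0152]
tcp_rot: [-90.0, 0.0, 17.7]
wrist_force: [-0.8, 0.4, -0.5]
opening: 0.0609
```

Call:
move_arm --deltas '[[[0,0,0,0],[0,0.002,0,0],[0,0.004,0,0],[0,0.006,0,0],[0,0.008,0,0]]]'

```text
time: 8.0
ee_pos: [0.4322, -0.1901, -0.0215]
tcp_rot: [-90.0, -0.1, 17.8]
wrist_force: [2.3, 3.1, 10.2]
opening: 0.0607
```

Call:
move_arm --deltas '[[[0,0.002,0,0],[0,0.004,0,0],[0,0.006,0,0],[0,0.0075,0,0],[0,0.0075,0,0]]]'

```text
time: 8.5
ee_pos: [0.4337, -0.1905, -0.028]
tcp_rot: [-90.2, -0.3, 17.8]
wrist_force: [5.1, 0.7, 9.2]
opening: 0.0607
```

```bash
cat >> h.py <<'E'
def fitdiv(cam="side",zr=(.006,.2)):
    c=camera(cam);P=cloud(c);o=get_obs();tcp=o["ee_pos"];y=np.radians(o["tcp_rot"][2])
    x=np.array([np.cos(y),np.sin(y),0]);z=np.array([-np.sin(y),np.cos(y),0])
    d=P-tcp;L=np.stack([d@x,d@z,P[...,2]],-1)
    m=(c["range_z"]>0)&(abs(L[...,0])<.08)&(abs(L[...,1])<.045)&(L[...,2]>zr[0])&(L[...,2]<zr[1])&(c["color"].min(2)>110)
    q=L[m];k=q
    for _ in range(6):
        mu=np.median(k,0);n=np.linalg.svd(k-k.mean(0),full_matrices=False)[2][2];n*=np.sign(n[2]);k=q[abs((q-k.mean(0))@n)<.004]
    print(cam,"pts",len(q),len(k),"n",n.round(3),"tilt_x",np.degrees(np.arctan2(-n[0],n[2])).round(1),"tilt_y",np.degrees(np.arctan2(-n[1],n[2])).round(1),"mean",k.mean(0).round(4),"x",np.percentile(k[:,0],[1,99]).round(4),"y",np.percentile(k[:,1],[1,99]).round(4))
    return c
E
python3 -c "
from h import *
to(.43,-.19,-.03,17.8)
fitdiv();fitdiv('top')
shot('b1',[('side',330,110,470,250,4,[])])"
```

```text
t 8.5 pos [ 0.4337 -0.1905 -0.028 ] rot [-90.16  -0.27  17.81] F [5.1 0.7 9.2] open 0.0607
delta [-0.0034  0.002   0.0016  0.0102] dist 0.004
side pts 270 263 n [-0.328 -0.002  0.945] tilt_x 19.1 tilt_y 0.1 mean [0.0352 0.0017 0.0283] x [0.0064 0.0609] y [-0.0319  0.0326]
top pts 167 150 n [-0.363 -0.022  0.931] tilt_x 21.3 tilt_y 1.4 mean [0.0416 0.0085 0.0315] x [0.0152 0.0575] y [-0.0247  0.03  ]
```

View pics/b1.png

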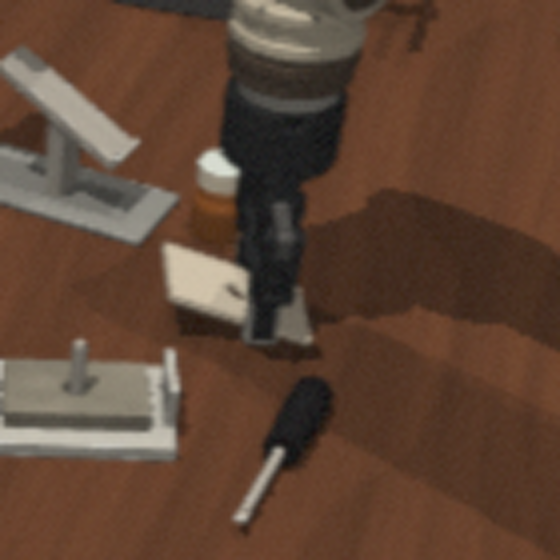

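Picture 8: the tilt is down to about 20° and the hole is visible beside the finger, so the slack over the post is about ±1.7 mm. Next I lift and carry it above the carrier.

Call:
move_arm --deltas '[[[0,-0.02,0,0],[0,-0.05,0,0],[0,-0.084,0,0],[0.03,-0.084,0.03,0],[0.06,-0.084,0.06,0]]]'

```text
time: 9.15
ee_pos: [0.4711, -0.1146, 0.0557]
tcp_rot: [-90.1, -0.2, 17.6]
wrist_force: [0.4, -0.0, -1.0]
opening: 0.0612
```

Call:
move_arm --deltas '[[[0.03,0,0.03,0],[0.048,0,0.0525,0],[0.048,0,0.0525,0],[0.048,0,0.0525,0],[0.048,0,0.0525,0]]]'

```text
time: 9.65
ee_pos: [0.4994, -0.0505, 0.0541]
tcp_rot: [-90.0, 0.0, 17.8]
wrist_force: [-0.3, -0.2, -0.0]
opening: 0.061
```

```bash
python3 -c "
from h import *
to(.5007,-.0498,.055,17.8)
fitdiv();fitdiv('top')
shot('c1',[('side',300,130,400,230,5,[]),('top',310,180,370,250,5,[])])"
```

```text
t 9.65 pos [ 0.4994 -0.0505  0.0541] rot [-9.001e+01  1.000e-02  1.776e+01] F [-0.3 -0.2 -0. ] open 0.061
delta [ 0.0015 -0.0009  0.0003 -0.0429] dist 0.002
side pts 591 119 n [0.248 0.932 0.264] tilt_x -43.2 tilt_y -74.2 mean [0.0345 0.0202 0.0493] x [-0.0141  0.0775] y [-0.0071  0.0432]Traceback (most recent call last):
  File "<string>", line 4, in <module>
    fitdiv();fitdiv('top')
             ~~~~~~^^^^^^^
  File "h.py", line 43, in fitdiv
    mu=np.median(k,0);n=np.linalg.svd(k-k.mean(0),full_matrices=False)[2][2];n*=np.sign(n[2]);k=q[abs((q-k.mean(0))@n)<.004]
                        ~~~~~~~~~~~~~~~~~~~~~~~~~~~~~~~~~~~~~~~~~~~~~~~~~^^^
IndexError: index 2 is out of bounds for axis 0 with size 1
```

Run:
```python
from h import *
fitdiv("side",(.072,.14))
o=get_obs();p=o["ee_pos"]
C=np.array([.514,-.0455,0]);e=np.array([np.cos(np.radians(17.8)),np.sin(np.radians(17.8)),0])
cs=shot('c1',[('side',300,130,390,220,6,[C+[0,0,.057]]),('top',320,180,365,240,5,[])])
```

```text
side pts 324 323 n [-0.345  0.005  0.938] tilt_x 20.2 tilt_y -0.3 mean [0.0358 0.0025 0.1116] x [0.0103 0.0592] y [-0.0316  0.0316]
```

View pics/c1.png

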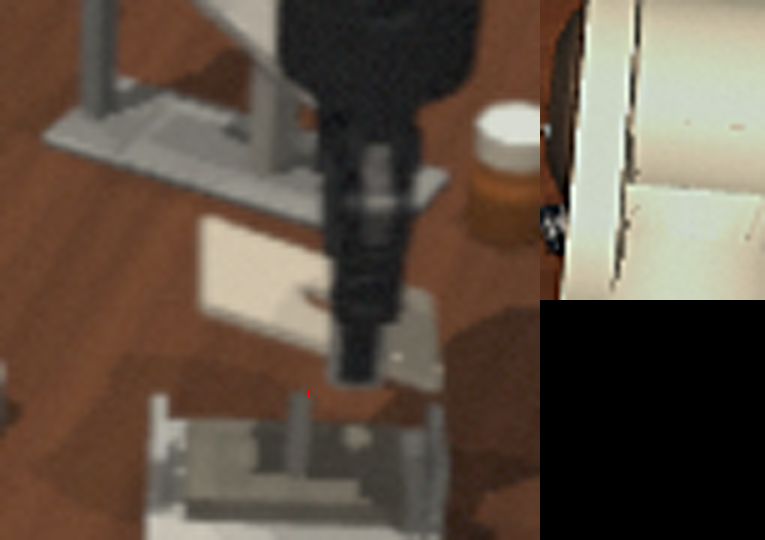

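Picture 9: the post stands at column 299.5 in the crop, and the sheet's centre by its diagonals is at about (319,301). I compute the miss within the side camera's own frame.

Run:
```python
from h import *
s=load("c1_side.npz");t0=load("top0.npz")
e=np.array([np.cos(np.radians(17.8)),np.sin(np.radians(17.8)),0]);f=np.array([-e[1],e[0],0])
tip=ray(s,[[349.5,196.]],.056)[0]
h=ray(s,[[352.75,179.75]],.1032)[0]
tcp=get_obs()["ee_pos"]
print("tip side",tip,"hole(diag)",h,"hole(fit)",tcp+.0131*e+[0,0,0])
for n,H in(("diag",h),("fit",tcp+.0131*e)):
    d=tip-H;print(n,"move along e",d@e,"along f",d@f)
```

```text
tip side [ 0.51661912 -0.04221118  0.056     ] hole(diag) [ 0.51234087 -0.04451736  0.1032    ] hole(fit) [ 0.5119915  -0.04656668  0.05415128]
diag move along e 0.004778433955214712 along f 0.0008879369796720479
fit move along e 0.005737547603972537 along f 0.0027323631389797654
```

Call:
move_arm --deltas '[[[0.005,0,0.0015,0],[0.005,0.015,0.0015,0],[0.005,0.03,0.0015,0],[0.005,0.039,0.0015,0],[0.005,0.039,0.0015,0]]]'

```text
time: 10.4
ee_pos: [0.5025, -0.0468, 0.0127]
tcp_rot: [-89.9, 0.2, 17.8]
wrist_force: [1.0, 0.4, -0.4]
opening: 0.061
```

Run:
```python
from h import *
to(.5,-.05,-.005,17.8)
fitdiv("side",(.042,.14))
shot('c2',[('side',310,150,390,220,7,[])])
```

```text
t 10.4 pos [ 0.5025 -0.0468  0.0127] rot [-89.92   0.19  17.79] F [ 1.   0.4 -0.4] open 0.061
delta [-0.0033  0.0177 -0.0023 -0.0093] dist 0.018
side pts 331 322 n [-0.335  0.004  0.942] tilt_x 19.6 tilt_y -0.3 mean [0.0362 0.0021 0.0701] x [0.0106 0.0598] y [-0.0314  0.0317]
```

View pics/c2.png

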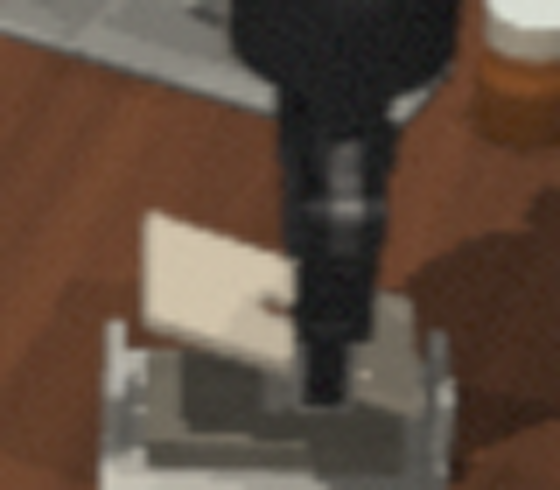

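Picture 10: the hole centre is at about column 350.0, row 194, against the post tip at (349.5,196). It needs about 1 mm more along x. Now I descend slowly and watch the force.

Call:
move_arm --deltas '[[[0.001,0,0,0],[0.001,0.003,0,0],[0.001,0.006,0,0],[0.001,0.009,0,0],[0.001,0.012,0,0]]]'

```text
time: 11.0
ee_pos: [0.5047, -0.0468, 0.0028]
tcp_rot: [-90.0, 0.0, 17.8]
wrist_force: [-2.0, -1.8, 0.7]
opening: 0.0607
```

Call:
move_arm --deltas '[[[0,0,0,0],[0,0.002,0,0],[0,0.004,0,0],[0,0.004,0,0]]]'

```text
time: 11.4
ee_pos: [0.5047, -0.0467, -0.0013]
tcp_rot: [-90.0, 0.0, 17.8]
wrist_force: [-1.7, -2.2, -1.6]
opening: 0.0609
```

The hole is over the post with a light sideways touch. I shift back 1.5 mm and press the sheet flat slowly.

Call:
move_arm --deltas '[[[-0.0015,0,0,0],[-0.0015,0.002,0,0],[-0.0015,0.004,0,0],[-0.0015,0.006,0,0],[-0.002,0.008,0,0]]]'

```text
time: 11.9
ee_pos: [0.5042, -0.0471, -0.008]
tcp_rot: [-90.0, -0.1, 17.8]
wrist_force: [1.8, 0.7, 8.9]
opening: 0.0612
```

Call:
move_arm --deltas '[[[0,0.0015,0,0],[-0.0005,0.003,0,0],[-0.0005,0.0045,0,0],[-0.001,0.006,0,0],[-0.001,0.006,0,0]]]'

```text
time: 12.4
ee_pos: [0.5038, -0.0475, -0.0135]
tcp_rot: [-90.1, -0.2, 17.8]
wrist_force: [2.4, 1.4, 7.9]
opening: 0.0613
```

Run:
```python
from h import *
to(.5,-.05,-.017,17.8)
fitdiv("side",(.021,.034))
```

```text
t 12.4 pos [ 0.5038 -0.0475 -0.0135] rot [-90.07  -0.21  17.8 ] F [2.4 1.4 7.9] open 0.0613
delta [-0.0044  0.0035 -0.0012  0.0004] dist 0.006
side pts 21 19 n [-0.098 -0.092  0.991] tilt_x 5.6 tilt_y 5.3 mean [-0.003   0.0238  0.0295] x [-0.0345  0.0655] y [0.001  0.0311]
```

Call:
move_arm --deltas '[[[0,0.001,0,0],[0,0.002,0,0],[0,0.002,0,0]]]'

```text
time: 12.75
ee_pos: [0.504, -0.0475, -0.0154]
tcp_rot: [-90.1, -0.2, 17.8]
wrist_force: [2.2, 0.3, 6.9]
opening: 0.0609
```

Call:
move_arm --deltas '[[[0,0.0005,0,0],[0,0.001,0,0],[0,0.001,0,0]]]'

```text
time: 13.05
ee_pos: [0.5041, -0.0475, -0.0163]
tcp_rot: [-90.1, -0.2, 17.8]
wrist_force: [2.2, 0.8, 9.1]
opening: 0.061
```

Run:
```python
from h import *
to(.5,-.05,-.017,17.8)
c=camera("side");P=cloud(c);np.savez("d1.npz",**c)
C=np.array([.515,-.0445,0]);e=np.array([np.cos(np.radians(17.8)),np.sin(np.radians(17.8)),0]);f=np.array([-e[1],e[0],0])
L=np.stack([(P-C)@e,(P-C)@f,P[...,2]],-1)
m=(abs(L[...,0])<.058)&(abs(L[...,1])<.036)&(L[...,2]>.018)&(L[...,2]<.045)
q=L[m]
for lo in np.arange(-.055,.055,.01):
    k=q[(q[:,0]>=lo)&(q[:,0]<lo+.01)]
    if len(k): print(round(lo+.005,3),len(k),np.percentile(k[:,2],[25,50,75]).round(4))
```

```text
t 13.05 pos [ 0.5041 -0.0475 -0.0163] rot [-90.07  -0.24  17.81] F [2.2 0.8 9.1] open 0.061
delta [-0.0047  0.0007 -0.0012  0.0074] dist 0.005
-0.05 51 [0.0252 0.0272 0.0329]
-0.04 67 [0.026  0.027  0.0281]
-0.03 39 [0.0265 0.0274 0.0287]
-0.02 10 [0.026  0.0279 0.0288]
0.0 49 [0.0293 0.0315 0.037 ]
0.01 78 [0.0302 0.0315 0.0328]
0.02 75 [0.0313 0.0325 0.034 ]
0.03 75 [0.0329 0.0338 0.0348]
0.04 77 [0.0337 0.0347 0.0355]
0.05 51 [0.035  0.0361 0.037 ]
```

It is still tilted about 5°, so I press about 3 mm more.

Call:
move_arm --deltas '[[[0,0.001,0,0],[0,0.0015,0,0],[0,0.002,0,0],[0,0.002,0,0]]]'

```text
time: 13.5
ee_pos: [0.5042, -0.0475, -0.0183]
tcp_rot: [-90.1, -0.3, 17.8]
wrist_force: [3.5, 0.3, 8.0]
opening: 0.061
```

Call:
move_arm --deltas '[[[0,0.0005,0,0],[0,0.001,0,0],[0,0.001,0,0]]]'

```text
time: 13.8
ee_pos: [0.5043, -0.0474, -0.0193]
tcp_rot: [-90.1, -0.3, 17.8]
wrist_force: [3.8, 2.0, 8.1]
opening: 0.0613
```

```bash
cat >> h.py <<'E'
def carr(c,lo=.018,hi=.06,C=(.515,-.0445,0)):
    P=cloud(c);e=np.array([np.cos(np.radians(17.8)),np.sin(np.radians(17.8)),0]);f=np.array([-e[1],e[0],0])
    L=np.stack([(P-C)@e,(P-C)@f,P[...,2]],-1)
    m=(abs(L[...,0])<.065)&(abs(L[...,1])<.04)&(L[...,2]>lo)&(L[...,2]<hi)
    return L,m
def prof(c,**k):
    L,m=carr(c,**k);q=L[m]
    for a in np.arange(-.055,.055,.01):
        k=q[(q[:,0]>=a)&(q[:,0]<a+.01)]
        if len(k): print(round(a+.005,3),len(k),np.percentile(k[:,2],[25,50,75]).round(4))
E
python3 - <<'E'
from h import *
to(.5,-.05,-.017,17.8)
prof(camera("side"),hi=.045)
E
```

```text
t 13.8 pos [ 0.5043 -0.0474 -0.0193] rot [-90.08  -0.26  17.81] F [3.8 2.  8.1] open 0.0613
delta [-0.0049 -0.0023 -0.0011  0.0053] dist 0.005
-0.05 50 [0.025  0.0272 0.0329]
-0.04 66 [0.0256 0.0262 0.0274]
-0.03 37 [0.0254 0.0265 0.0276]
-0.02 16 [0.0253 0.0266 0.0295]
-0.01 3 [0.0408 0.0413 0.0422]
0.0 55 [0.0265 0.0282 0.0346]
0.01 68 [0.0266 0.0279 0.0287]
0.02 69 [0.0275 0.0286 0.0293]
0.03 70 [0.0276 0.0285 0.0296]
0.04 69 [0.0281 0.0288 0.0295]
0.05 51 [0.0283 0.0293 0.03  ]
```

Call:
move_arm --deltas '[[[0,0.0005,0,0],[0,0.001,0,0],[0,0.001,0,0]]]'

```text
time: 14.15
ee_pos: [0.5045, -0.0474, -0.0201]
tcp_rot: [-90.1, -0.3, 17.8]
wrist_force: [4.9, 0.9, 8.9]
opening: 0.0606
```

Run:
```python
from h import *
to(.5,-.05,-.017,17.8)
c=camera("side");prof(c,hi=.045);np.savez("d2.npz",**c)
L,m=carr(c,lo=.024,hi=.032);m&=(c["color"].min(2)>90)
q=L[m];print(len(q),"x",np.percentile(q[:,0],[0,1,99,100]),"y",np.percentile(q[:,1],[0,1,99,100]))
cv2.imwrite("pics/d2.png",cv2.resize(c["color"][165:230,310:390],None,fx=8,fy=8,interpolation=cv2.INTER_CUBIC))
```

```text
t 14.15 pos [ 0.5045 -0.0474 -0.0201] rot [-90.08  -0.28  17.81] F [4.9 0.9 8.9] open 0.0606
delta [-0.0051 -0.0031 -0.0011  0.0085] dist 0.006
-0.05 44 [0.0257 0.0269 0.0347]
-0.04 68 [0.0256 0.0268 0.0278]
-0.03 37 [0.0257 0.0266 0.0275]
-0.02 12 [0.0253 0.0275 0.0295]
-0.01 2 [0.0226 0.0233 0.0239]
0.0 57 [0.0257 0.0279 0.0355]
0.01 67 [0.0259 0.0264 0.0274]
0.02 67 [0.0259 0.0271 0.0279]
0.03 68 [0.0259 0.027  0.0281]
0.04 67 [0.0263 0.0271 0.0278]
0.05 51 [0.0261 0.0271 0.028 ]
434 x [-0.05565448 -0.05336221  0.05561663  0.06051962] y [-0.03143996 -0.03004774  0.03286796  0.03420692]
```

View pics/d2.png

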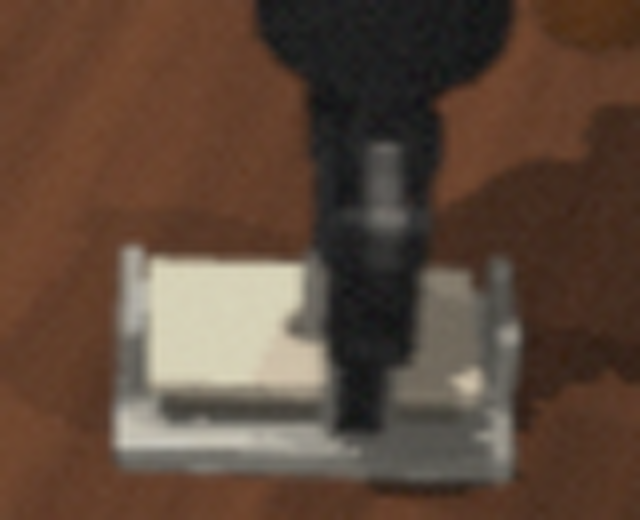

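Picture 11: the divider lies flat at 27 mm, between the cheeks and over the post. Now I release, rise and move to slab 2.

Call:
move_arm --deltas '[[[0,-0.0005,0,0],[0,-0.0005,0,0],[0,-0.0005,0,0],[0,-0.0005,0,0],[0,-0.0005,0,0]]]' --claw 0.076

```text
time: 14.7
ee_pos: [0.5019, -0.0476, -0.0216]
tcp_rot: [-90.0, 0.0, 17.8]
wrist_force: [-0.4, -1.0, -0.6]
opening: 0.076
```

Call:
move_arm --deltas '[[[0,-0.01,0,0],[0,-0.03,0,0],[0,-0.06,0,0],[0,-0.1,0,0],[0,-0.12,0,0]]]'

```text
time: 15.2
ee_pos: [0.5031, -0.0477, 0.1027]
tcp_rot: [-90.1, -0.2, 17.8]
wrist_force: [0.5, 0.7, 0.3]
opening: 0.0758
```

Run:
```python
from h import *
to(.5655,.2919,.06,-60)
c=camera("side");prof(c,hi=.045)
g=c["color"];L,m=carr(c,lo=.024,hi=.031);m&=(c["color"].min(2)>90)
q=L[m];print(len(q),"x",np.percentile(q[:,0],[1,99]),"y",np.percentile(q[:,1],[1,99]))
# slab2 in side view
hsv=cv2.cvtColor(g,cv2.COLOR_BGR2HSV);P=cloud(c);mm=(abs(P[...,2]-.012)<.005)&(abs(P[...,0]-.5655)<.07)&(abs(P[...,1]-.292)<.07)&(hsv[...,1]<100)
r,w=rect(c,mm,.012);print("slab2 side",r)
# side-view calibration vs top: weight/collar
```

```text
t 15.2 pos [ 0.5031 -0.0477  0.1027] rot [-90.09  -0.21  17.79] F [0.5 0.7 0.3] open 0.0758
delta [1.6320e-01 4.2700e-02 3.0430e-01 7.7788e+01] dist 0.348
-0.05 47 [0.0259 0.0276 0.0338]
-0.04 67 [0.0253 0.0268 0.0274]
-0.03 70 [0.0255 0.0267 0.0276]
-0.02 72 [0.0256 0.0265 0.0272]
-0.01 70 [0.0261 0.0268 0.0277]
0.0 62 [0.026  0.0272 0.0331]
0.01 69 [0.0253 0.0263 0.0274]
0.02 68 [0.0258 0.0268 0.0279]
0.03 67 [0.0258 0.0267 0.0276]
0.04 65 [0.0262 0.027  0.0278]
0.05 51 [0.0258 0.0267 0.0276]
616 x [-0.0463573  0.0510608] y [-0.03091766  0.03243849]
slab2 side ((566.0459594726562, 295.2189636230469), (54.094276428222656, 94.58467102050781), 30.298343658447266)
```

The divider is flat and centred on the post to about 0.5 mm in the side frame. I go to slab 2.

Call:
move_arm --deltas '[[[0.016,0,0.03,8],[0.032,0,0.06,16],[0.048,0,0.09,24],[0.064,0,0.12,32],[0.08,0,0.15,39]]]'

```text
time: 15.75
ee_pos: [0.5325, 0.1211, 0.0992]
tcp_rot: [-90.0, -0.0, -21.5]
wrist_force: [-0.0, -0.7, 0.5]
opening: 0.076
```

```bash
python3 -c "
from h import *
to(.566,.2925,.06,-59.8)"
```

```text
t 15.75 pos [0.5325 0.1211 0.0992] rot [-8.998e+01 -2.000e-02 -2.154e+01] F [-0.  -0.7  0.5] open 0.076
delta [-3.18000e-02  3.92000e-02  1.71700e-01  3.82594e+01] dist 0.179
```

Call:
move_arm --deltas '[[[-0.006,0,0.036,8],[-0.013,0,0.072,16],[-0.02,0,0.108,24],[-0.026,0,0.144,32],[-0.032,0.02,0.172,38.3]]]'

```text
time: 16.25
ee_pos: [0.5663, 0.2944, 0.0814]
tcp_rot: [-89.7, -0.0, -59.8]
wrist_force: [-0.1, -0.7, -0.1]
opening: 0.076
```

Call:
move_arm --deltas '[[[0,0,0,0],[0,0,0,0]]]' --claw 0.066

```text
time: 16.45
ee_pos: [0.5643, 0.2919, 0.0781]
tcp_rot: [-90.1, -0.0, -59.4]
wrist_force: [0.3, -0.4, -0.1]
opening: 0.066
```

Run:
```python
from h import *
to(.566,.2925,-.028,-59.8)
# tip positions by side depth
c=camera("side");P=cloud(c);o=get_obs();tcp=o["ee_pos"];y=np.radians(o["tcp_rot"][2])
x=np.array([np.cos(y),np.sin(y),0]);z=np.array([-np.sin(y),np.cos(y),0])
d=P-tcp;L=np.stack([d@x,d@z,d[...,2]],-1)
m=(c["range_z"]>0)&(abs(L[...,0])<.03)&(abs(L[...,1])<.06)&(L[...,2]>0)&(L[...,2]<.06)&(P[...,2]>.03)
q=L[m]
for s in(-1,1):
    k=q[q[:,1]*s>0];print(s,len(k),np.sort(k[:,2])[:8].round(4) if len(k) else "",k[k[:,2]<.045].mean(0).round(4) if len(k) else "")
L,_=carr(c);
```

```text
t 16.45 pos [0.5643 0.2919 0.0781] rot [-9.009e+01 -1.000e-02 -5.939e+01] F [ 0.3 -0.4 -0.1] open 0.066
delta [3.000e-04 1.061e-01 1.800e-03 4.145e-01] dist 0.106
-1 76 [0.0334 0.036  0.0366 0.0374 0.0375 0.0377 0.0385 0.039 ] [-0.0076 -0.0369  0.0407]
1 70 [0.0339 0.0352 0.0358 0.037  0.0372 0.0392 0.0396 0.0407] [-0.009   0.0384  0.0408]
```

Call:
move_arm --deltas '[[[0,0.03,0.001,0.4],[0,0.06,0.001,0.4],[0,0.08,0.001,0.4],[0,0.095,0.001,0.4],[0,0.1,0.001,0.4]]]'

```text
time: 17.0
ee_pos: [0.5654, 0.2911, -0.0222]
tcp_rot: [-90.1, 0.0, -59.9]
wrist_force: [0.1, -0.7, 0.2]
opening: 0.0661
```

Call:
move_arm --deltas '[[[0,0.002,0,0],[0,0.004,0,0],[0,0.005,0,0],[0,0.005,0,0]]]'

```text
time: 17.4
ee_pos: [0.566, 0.2924, -0.0258]
tcp_rot: [-89.9, -0.0, -59.9]
wrist_force: [0.2, 0.1, 0.6]
opening: 0.0658
```

Call:
move_arm --deltas '[[[0,0,0,0],[0,0,0,0],[0,0,0,0],[0,0,0,0],[0,0,0,0]]]' --claw 0.048 --newtons 45

```text
time: 17.9
ee_pos: [0.5661, 0.2924, -0.0255]
tcp_rot: [-89.9, -0.0, -59.9]
wrist_force: [-0.6, -0.7, 6.1]
opening: 0.0523
```

Call:
move_arm --deltas '[[[0,-0.003,0,0],[0,-0.008,0,0],[0,-0.02,0,0],[0,-0.04,0,0],[0,-0.07,0,0]]]'

```text
time: 18.4
ee_pos: [0.5648, 0.2917, 0.0435]
tcp_rot: [-90.2, 0.0, -59.9]
wrist_force: [0.7, 0.0, -1.0]
opening: 0.0525
```

Call:
move_arm --deltas '[[[0,-0.03,0,0],[0,-0.06,0,0],[0,-0.06,0,0]]]'

```text
time: 18.7
ee_pos: [0.5675, 0.2931, 0.1095]
tcp_rot: [-89.6, -0.0, -59.9]
wrist_force: [-0.2, 0.8, -1.2]
opening: 0.0527
```

```bash
cat >> h.py <<'E'
def held(c,zr,bright,xr=.07,yr=.035):
    o=get_obs();P=cloud(c);y=np.radians(o["tcp_rot"][2]);x=np.array([np.cos(y),np.sin(y),0]);z=np.array([-np.sin(y),np.cos(y),0])
    d=P-o["ee_pos"];L=np.stack([d@x,d@z,P[...,2]],-1)
    m=(c["range_z"]>0)&(abs(L[...,0])<xr)&(abs(L[...,1])<yr)&(L[...,2]>zr[0])&(L[...,2]<zr[1])&(c["color"].min(2)>bright)
    return L[m]
E
python3 - <<'E'
from h import *
to(.5145,-.045,.1,17.8)
c=camera("side");z0=get_obs()["ee_pos"][2]
q=held(c,(z0+.015,z0+.06),65)
print(len(q),"pct",np.percentile(q,[2,10,50,90,98],axis=0).round(4))
k=q[q[:,2]>np.percentile(q[:,2],50)-.002];n=np.linalg.svd(k-k.mean(0))[2][2];print(n,k.mean(0))
cv2.imwrite("pics/e1.png",c["color"]);np.savez("e1.npz",**c)
E
```

```text
t 18.7 pos [0.5675 0.2931 0.1095] rot [-8.957e+01 -2.000e-02 -5.991e+01] F [-0.2  0.8 -1.2] open 0.0527
delta [ 2.65900e-01  9.50000e-03 -2.15400e-01 -7.77129e+01] dist 0.342
877 pct [[-0.0463 -0.0289  0.1374]
 [-0.0451 -0.0203  0.1427]
 [-0.023   0.004   0.1469]
 [ 0.0317  0.0239  0.1487]
 [ 0.042   0.031   0.1602]]
[-0.00224215 -0.01188082  0.99992691] [-0.01276905  0.00352082  0.14775891]
```

Call:
move_arm --deltas '[[[0.027,0,-0.021,-8],[0.054,0,-0.043,-16],[0.08,0,-0.064,-24],[0.107,0,-0.086,-32],[0.134,0,-0.107,-39]]]'

```text
time: 19.25
ee_pos: [0.5392, 0.1212, 0.1025]
tcp_rot: [-90.1, 0.1, -20.6]
wrist_force: [0.4, -0.4, -1.2]
opening: 0.0524
```

```bash
python3 -c "
from h import *
to(.5165,-.044,.075,17.8)"
```

```text
t 19.25 pos [0.5392 0.1212 0.1025] rot [-9.005e+01  8.000e-02 -2.057e+01] F [ 0.4 -0.4 -1.2] open 0.0524
delta [ 3.68000e-02  2.75000e-02 -1.62600e-01 -3.83748e+01] dist 0.169
```

Call:
move_arm --deltas '[[[0.0075,0,-0.033,-8],[0.015,0,-0.065,-16],[0.022,0,-0.1,-24],[0.03,0,-0.13,-32],[0.0365,0.025,-0.1625,-38.2]]]'

```text
time: 19.75
ee_pos: [0.5174, -0.0436, 0.0804]
tcp_rot: [-90.1, -0.2, 17.6]
wrist_force: [0.4, 0.4, -1.9]
opening: 0.0525
```

Call:
move_arm --deltas '[[[0,0.025,0,0],[0,0.025,0,0],[0,0.025,0,0]]]'

```text
time: 20.05
ee_pos: [0.5158, -0.042, 0.0533]
tcp_rot: [-90.0, 0.1, 17.3]
wrist_force: [-0.8, 0.1, -0.3]
opening: 0.0529
```

Run:
```python
from h import *
to(.5165,-.044,.05,17.8)
c=camera("side");z0=get_obs()["ee_pos"][2];np.savez("f1.npz",**c)
q=held(c,(z0+.015,z0+.048),60)
print(len(q),"pct",np.percentile(q,[1,5,50,95,99],axis=0).round(4))
k=q[abs(q[:,2]-np.median(q[:,2]))<.004];print("top face",np.percentile(k,[1,5,50,95,99],axis=0).round(4))
n=np.linalg.svd(k-k.mean(0))[2][2];print(n)
# post in same frame: side depth/pixels: post column
tip=ray(c,[[349.5,196.]],.056)[0];o=get_obs();y=np.radians(o["tcp_rot"][2]);d=tip-o["ee_pos"]
print("post in tool x,z",d[0]*np.cos(y)+d[1]*np.sin(y),-d[0]*np.sin(y)+d[1]*np.cos(y))
cv2.imwrite("pics/f1.png",cv2.resize(c["color"][140:225,305:395],None,fx=7,fy=7,interpolation=cv2.INTER_CUBIC))
```

```text
t 20.05 pos [ 0.5158 -0.042   0.0533] rot [-8.996e+01  8.000e-02  1.726e+01] F [-0.8  0.1 -0.3] open 0.0529
delta [ 1.000e-04  3.300e-03 -2.100e-03 -5.361e-01] dist 0.004
340 pct [[-0.0453 -0.0279  0.0783]
 [-0.0427 -0.0242  0.0817]
 [ 0.0197  0.0134  0.0902]
 [ 0.0412  0.0306  0.0926]
 [ 0.0433  0.0335  0.1009]]
top face [[-0.0454 -0.028   0.0869]
 [-0.0428 -0.0249  0.0875]
 [ 0.0199  0.0081  0.0905]
 [ 0.0411  0.0281  0.0923]
 [ 0.0414  0.0332  0.0932]]
[ 5.13926840e-04 -1.78990527e-02 -9.99839667e-01]
post in tool x,z -1.1549854630096029e-05 -0.0003955580707424455
```

Call:
move_arm --deltas '[[[0.0015,0,-0.001,-0.4],[0.0015,0.01,-0.001,-0.4],[0.0015,0.018,-0.001,-0.4],[0.0015,0.022,-0.001,-0.4],[0.0015,0.026,-0.001,-0.4]]]'

```text
time: 20.6
ee_pos: [0.5178, -0.0426, 0.0269]
tcp_rot: [-90.0, 0.0, 17.7]
wrist_force: [0.2, -0.7, -1.5]
opening: 0.0528
```

Run:
```python
from h import *
to(.5165,-.044,.002,17.8)
c=camera("side");z0=get_obs()["ee_pos"][2];np.savez("f2.npz",**c)
q=held(c,(z0+.015,z0+.048),60)
k=q[abs(q[:,2]-np.median(q[:,2]))<.004];print("top face",len(k),np.percentile(k,[1,5,50,95,99],axis=0).round(4))
cv2.imwrite("pics/f2.png",cv2.resize(c["color"][150:225,305:395],None,fx=7,fy=7,interpolation=cv2.INTER_CUBIC))
```

```text
t 20.6 pos [ 0.5178 -0.0426  0.0269] rot [-8.998e+01  4.000e-02  1.770e+01] F [ 0.2 -0.7 -1.5] open 0.0528
delta [-0.0017  0.0249 -0.0009 -0.1038] dist 0.025
top face 267 [[-0.0435 -0.0273  0.0602]
 [-0.0408 -0.0239  0.0616]
 [ 0.0228  0.0065  0.064 ]
 [ 0.042   0.0292  0.0664]
 [ 0.0443  0.0317  0.0671]]
```

Call:
move_arm --deltas '[[[0,0.003,0,0],[0,0.006,0,0],[0,0.009,0,0],[0,0.012,0,0],[0,0.012,0,0]]]'

```text
time: 21.15
ee_pos: [0.5178, -0.0428, 0.0151]
tcp_rot: [-90.0, 0.0, 17.7]
wrist_force: [-0.1, 0.7, -0.5]
opening: 0.0525
```

No contact force, so the slab is over the post. I keep lowering slowly until it touches.

Call:
move_arm --deltas '[[[0,0.002,0,0],[0,0.004,0,0],[0,0.006,0,0],[0,0.008,0,0],[0,0.01,0,0]]]'

```text
time: 21.65
ee_pos: [0.5181, -0.0427, 0.0054]
tcp_rot: [-90.0, -0.0, 17.7]
wrist_force: [0.5, -0.3, -0.8]
opening: 0.0525
```

Call:
move_arm --deltas '[[[0,0.0005,0,0],[0,0.001,0,0],[0,0.0015,0,0],[0,0.0015,0,0]]]'

```text
time: 22.05
ee_pos: [0.5181, -0.0428, 0.0041]
tcp_rot: [-90.0, -0.0, 17.7]
wrist_force: [-0.7, 0.2, -0.2]
opening: 0.0524
```

Run:
```python
from h import *
to(.5165,-.044,.002,17.8)
c=camera("side");prof(c,lo=.03,hi=.05);np.savez("f3.npz",**c)
```

```text
t 22.05 pos [ 0.5181 -0.0428  0.0041] rot [-90.    -0.    17.69] F [-0.7  0.2 -0.2] open 0.0524
delta [-0.0019  0.0021 -0.0007 -0.1098] dist 0.003
-0.05 16 [0.0348 0.0368 0.0376]
-0.04 50 [0.0404 0.0411 0.0416]
-0.03 70 [0.0392 0.0408 0.0416]
-0.02 64 [0.0397 0.0409 0.0421]
-0.01 36 [0.0366 0.0402 0.042 ]
0.0 14 [0.0387 0.0455 0.0476]
0.01 31 [0.0395 0.0419 0.0452]
0.02 73 [0.0402 0.0413 0.0419]
0.03 67 [0.0401 0.0414 0.0421]
0.04 65 [0.0403 0.0413 0.042 ]
0.05 17 [0.0396 0.041  0.0419]
```

Top is at 41 mm, so about 2 mm remain.

Call:
move_arm --deltas '[[[0,0.0005,0,0],[0,0.001,0,0],[0,0.0015,0,0],[0,0.0015,0,0]]]'

```text
time: 22.5
ee_pos: [0.518, -0.0428, 0.0025]
tcp_rot: [-90.0, 0.0, 17.7]
wrist_force: [-0.5, -0.8, -1.4]
opening: 0.0525
```

Call:
move_arm --deltas '[[[0,0.0005,0,0],[0,0.001,0,0],[0,0.001,0,0]]]'

```text
time: 22.8
ee_pos: [0.5181, -0.0428, 0.0015]
tcp_rot: [-90.0, 0.0, 17.7]
wrist_force: [-0.9, -0.3, -1.3]
opening: 0.0526
```

Call:
move_arm --deltas '[[[0,0.0005,0,0],[0,0.0005,0,0],[0,0.001,0,0],[0,0.001,0,0]]]'

```text
time: 23.2
ee_pos: [0.5182, -0.0428, 0.0014]
tcp_rot: [-90.0, -0.0, 17.7]
wrist_force: [-4.6, 1.0, 7.7]
opening: 0.0525
```

Run:
```python
from h import *
to(.5165,-.044,.002,17.8)
c=camera("side");prof(c,lo=.03,hi=.05);np.savez("f3.npz",**c)
```

```text
t 23.2 pos [ 0.5182 -0.0428  0.0014] rot [-9.001e+01 -3.000e-02  1.769e+01] F [-4.6  1.   7.7] open 0.0525
delta [-0.002  -0.0006 -0.0007 -0.1127] dist 0.002
-0.05 16 [0.0343 0.036  0.0373]
-0.04 46 [0.0375 0.0384 0.0394]
-0.03 65 [0.0372 0.0383 0.0391]
-0.02 61 [0.0375 0.0384 0.0394]
-0.01 32 [0.037  0.0381 0.0396]
0.0 14 [0.0354 0.0437 0.0449]
0.01 36 [0.0374 0.04   0.0442]
0.02 65 [0.0377 0.0388 0.0399]
0.03 62 [0.0376 0.0387 0.0394]
0.04 64 [0.0377 0.0386 0.0396]
0.05 17 [0.0376 0.0382 0.0388]
```

Firm contact with the top at about 39 mm. I release and rise.

Call:
move_arm --deltas '[[[0,-0.0005,0,0],[0,-0.0005,0,0],[0,-0.0005,0,0],[0,-0.0005,0,0],[0,-0.0005,0,0]]]' --claw 0.066

```text
time: 23.75
ee_pos: [0.5181, -0.0428, 0.001]
tcp_rot: [-90.0, 0.0, 17.7]
wrist_force: [-0.6, -0.1, -1.2]
opening: 0.0664
```

Call:
move_arm --deltas '[[[0,-0.01,0,0],[0,-0.03,0,0],[0,-0.06,0,0],[0,-0.09,0,0],[0,-0.09,0,0]]]'

```text
time: 24.25
ee_pos: [0.5203, -0.043, 0.0962]
tcp_rot: [-90.2, -0.4, 17.7]
wrist_force: [0.6, -0.8, 0.6]
opening: 0.0657
```

Run:
```python
from h import *
c=camera("side");np.savez("g4.npz",**c);P=cloud(c)
L,m=carr(c,lo=.034,hi=.044);m&=(abs(L[...,1])<.032)
q=L[m];q=q[abs(q[:,2]-.039)<.003];print("slab2 top",len(q),"x",np.percentile(q[:,0],[1,5,95,99]).round(4),"y",np.percentile(q[:,1],[1,5,95,99]).round(4),"z",np.median(q[:,2]))
# yaw of slab via mask rect
mm=(abs(P[...,2]-.039)<.003)&(abs(L[...,0])<.05)&(abs(L[...,1])<.033);r,w=rect(c,mm,.039);print(r)
hsv=cv2.cvtColor(c["color"],cv2.COLOR_BGR2HSV)
for n,c_,z,(x,y) in(("collar",.022,.022,(.6586,.0702)),("weight",.026,.026,(.6657,-.0504))):
    mm=(abs(P[...,2]-z)<.004)&(np.hypot(P[...,0]-x,P[...,1]-y)<.03)&(hsv[...,1]<110);k=P[mm];rr,_=rect(c,mm,z)
    print(n,mm.sum(),(k.min(0)+k.max(0))/2,rr)
to(.6595,.0706,.06,17.8)
```

```text
slab2 top 528 x [-0.0573 -0.0417  0.0464  0.0587] y [-0.0268 -0.0234  0.0269  0.0296] z 0.03872222790229318
((516.0053100585938, -40.9346923828125), (88.8160400390625, 59.669654846191406), 18.06310272216797)
collar 92 [0.65829096 0.07308727 0.02163632] ((658.1199340820312, 74.5655746459961), (28.280719757080078, 33.3345947265625), 22.786405563354492)
weight 112 [ 0.66627965 -0.04622726  0.02574733] ((665.5256958007812, -45.43914794921875), (35.869873046875, 39.14537048339844), 21.055965423583984)
t 24.3 pos [ 0.5195 -0.0429  0.0939] rot [-90.1   -0.23  17.69] F [ 0.2 -0.6 -0.2] open 0.0659
delta [ 0.1679  0.0339  0.0656 -0.1086] dist 0.183
```

Call:
move_arm --deltas '[[[0.042,0,0.0165,0],[0.084,0,0.033,0],[0.126,0,0.05,0],[0.1675,0,0.066,0],[0.1675,0.03,0.066,0]]]' --claw 0.056

```text
time: 24.8
ee_pos: [0.6633, 0.0747, 0.0631]
tcp_rot: [-90.0, -0.4, 17.9]
wrist_force: [0.0, -0.7, -0.8]
opening: 0.0562
```

Call:
move_arm --deltas '[[[0,0.015,0,0],[0,0.015,0,0],[0,0.015,0,0]]]'

```text
time: 25.1
ee_pos: [0.6567, 0.0704, 0.0462]
tcp_rot: [-90.0, 0.1, 17.6]
wrist_force: [-0.3, 0.1, 0.1]
opening: 0.0564
```

Run:
```python
from h import *
to(.6588,.0712,-.024,17.8)
c=camera("side");P=cloud(c);o=get_obs();tcp=o["ee_pos"];y=np.radians(o["tcp_rot"][2])
x=np.array([np.cos(y),np.sin(y),0]);z=np.array([-np.sin(y),np.cos(y),0]);d=P-tcp;L=np.stack([d@x,d@z,P[...,2]-tcp[2]],-1)
m=(c["range_z"]>0)&(abs(L[...,0])<.03)&(abs(L[...,1])<.06)&(L[...,2]<.042)&(P[...,2]>.045);q=L[m]
for s in(-1,1):
    k=q[q[:,1]*s>0];print(s,len(k),np.sort(k[:,2])[:8].round(4),k.mean(0).round(4) if len(k) else "", np.percentile(k[:,0],[5,95]) if len(k) else "")
m=(abs(P[...,2]-.022)<.004)&(np.hypot(P[...,0]-.6588,P[...,1]-.0712)<.03);k=L[m];print("collar tool x,z",len(k),(k.min(0)+k.max(0))/2)
```

```text
t 25.1 pos [0.6567 0.0704 0.0462] rot [-8.999e+01  6.000e-02  1.765e+01] F [-0.3  0.1  0.1] open 0.0564
delta [ 0.0023  0.0702  0.0002 -0.1504] dist 0.07
-1 8 [0.0298 0.0328 0.0338 0.0356 0.036  0.0364 0.037  0.0395] [-0.0086 -0.0296  0.0351] [-0.0106879  -0.00601512]
1 31 [0.0322 0.0323 0.0327 0.0336 0.0338 0.0342 0.0348 0.035 ] [-0.0015  0.0355  0.0379] [-0.0114006   0.01007227]
collar tool x,z 93 [ 0.00199981  0.00242375 -0.02568754]
```

Call:
move_arm --deltas '[[[0.002,0.02,0.001,0],[0.002,0.04,0.001,0],[0.002,0.055,0.001,0],[0.002,0.065,0.001,0],[0.002,0.069,0.001,0]]]'

```text
time: 25.65
ee_pos: [0.6589, 0.0723, -0.0233]
tcp_rot: [-90.0, 0.0, 17.7]
wrist_force: [0.9, 0.3, 0.0]
opening: 0.0559
```

Call:
move_arm --deltas '[[[0,0,0,0],[0,0,0,0],[0,0,0,0],[0,0,0,0],[0,0,0,0]]]' --claw 0.025 --newtons 35

```text
time: 26.15
ee_pos: [0.6598, 0.0726, -0.0219]
tcp_rot: [-90.0, -0.1, 17.7]
wrist_force: [-0.7, 0.2, 4.7]
opening: 0.0308
```

Call:
move_arm --deltas '[[[0,0,0,0],[0,-0.003,0,0],[0,-0.01,0,0],[0,-0.04,0,0],[0,-0.08,0,0]]]'

```text
time: 26.65
ee_pos: [0.6576, 0.0724, 0.0559]
tcp_rot: [-89.9, 0.3, 17.7]
wrist_force: [0.9, 0.9, -0.8]
opening: 0.0305
```

Call:
move_arm --deltas '[[[-0.04,-0.01,-0.0155,0],[-0.08,-0.01,-0.031,0],[-0.12,-0.01,-0.047,0],[-0.16,-0.01,-0.0625,0],[-0.17,-0.01,-0.0665,0]]]'

```text
time: 27.15
ee_pos: [0.5147, -0.0443, 0.0676]
tcp_rot: [-90.0, 0.1, 17.6]
wrist_force: [1.0, -1.1, -1.9]
opening: 0.0309
```

Call:
move_arm --deltas '[[[0,0,0,0],[0,0,0,0],[0,0,0,0],[0,0,0,0]]]'

```text
time: 27.55
ee_pos: [0.5181, -0.0418, 0.0669]
tcp_rot: [-90.0, 0.0, 17.7]
wrist_force: [0.3, 0.5, -1.0]
opening: 0.0307
```

Run:
```python
from h import *
to(.517,-.043,.06,17.8)
c=camera("side");np.savez("k1.npz",**c);o=get_obs();z0=o["ee_pos"][2]
q=held(c,(z0+.02,z0+.05),60,.022,.022)
if len(q): print(len(q),np.percentile(q,[2,50,98],axis=0).round(4))
tip=ray(c,[[349.5,196.]],.056)[0];y=np.radians(o["tcp_rot"][2]);d=tip-o["ee_pos"]
print("post in tool x,z",d[0]*np.cos(y)+d[1]*np.sin(y),-d[0]*np.sin(y)+d[1]*np.cos(y))
cv2.imwrite("pics/k1.png",cv2.resize(c["color"][155:215,315:385],None,fx=9,fy=9,interpolation=cv2.INTER_CUBIC))
```

```text
t 27.55 pos [ 0.5181 -0.0418  0.0669] rot [-8.999e+01  1.000e-02  1.775e+01] F [ 0.3  0.5 -1. ] open 0.0307
delta [-0.0015  0.0069 -0.0008 -0.0509] dist 0.007
54 [[-0.0138 -0.0066  0.092 ]
 [ 0.0101  0.0092  0.105 ]
 [ 0.0149  0.0218  0.1154]]
post in tool x,z -0.0013876042671938902 3.723577180710037e-05
```

View pics/k1.png

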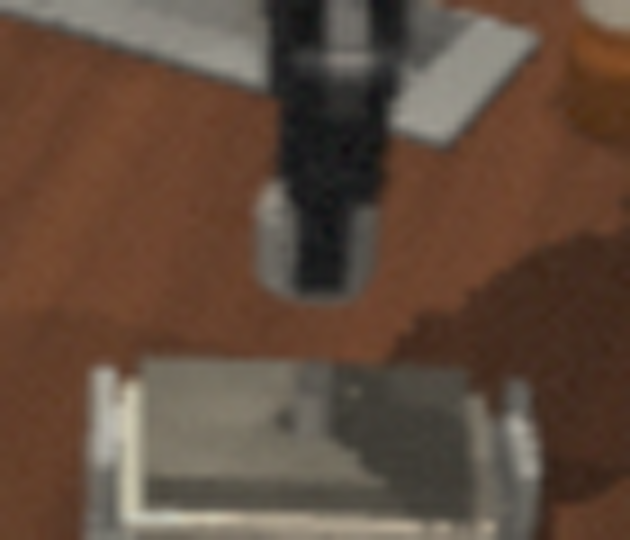

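Picture 12, the last one: the collar centre is at crop column 316.5 and the post at 313, so the collar is nearly over it. The slab lies flat between the cheeks. I compute the small offset.

Run:
```python
from h import *
c=load("k1.npz");e=np.array([np.cos(np.radians(17.8)),np.sin(np.radians(17.8)),0]);f=np.array([-e[1],e[0],0])
for u in(349.3,349.5):
    tip=ray(c,[[u,196.]],.056)[0];a=np.array([tip[0],tip[1],.1005])
    print(u,proj(c,a),proj(c,a+.001*e)-proj(c,a),proj(c,a+.001*f)-proj(c,a))
# post centroid by colour across rows in slab region: brightness profile near tip
g=cv2.cvtColor(c["color"],cv2.COLOR_BGR2GRAY);print(g[194:204,342:360])
print(g[176:189,340:362])
```

```text
349.3 [[350.45936688 180.84280514]] [[-0.42356847 -0.01310327]] [[0.01395955 0.23948287]]
349.5 [[350.66423955 180.84295949]] [[-0.42356809 -0.01310314]] [[0.01411378 0.23948055]]
[[ 74  77  78  76  76  77  78  75  77  78  74  79  79  79  79  72  59  50]
 [104 105 104 104 106  98  90  83  83  80  67  67  68  72  72  66  59  62]
 [110 110 110 114 113 102  91  89  89  83  65  64  61  64  67  66  69  73]
 [113 113 111 112 111 103  87  88  90  81  68  66  65  62  61  63  69  74]
 [116 115 111 110 108 102  91  88  86  79  67  74  84  65  62  63  67  71]
 [122 118 120 113 107 103 102 103  95  80  63  66  68  62  60  61  67  68]
 [123 123 118 109  92  92 103 107  97  80  66  65  62  64  62  63  63  63]
 [124 119 113  93  74  84 103 106  97  79  62  58  60  63  62  63  62  63]
 [116 110 105  97  80  84 105 107  97  78  60  59  63  63  61  61  62  60]
 [114 108 107 104 101  99 106 104 100  85  67  61  63  61  60  60  60  61]]
[[ 74  73  76  86 114 125  87  36  29  31  30  22  25  28  29  28  37  55
   71  76  76  74]
 [ 75  74  74  96 127 132 100  57  26  30  25  31  24  36  41  46  50  63
  
[... 340 characters left out ...]
3  25  28  47  70  79  79  75
   77  77  73  76]
 [ 74  74  76  85 101 100  88  81  39  26  28  29  33  51  75  82  77  75
   77  74  74  77]
 [ 74  76  75  86 101 100  93  81  43  25  26  25  26  51  76  81  77  75
   76  78  78  76]
 [ 74  74  78  88  99 101  90  74  36  26  29  28  32  51  77  81  76  78
   78  77  77  75]
 [ 73  75  77  87  99 102  93  69  38  31  29  29  34  59  81  81  77  78
   74  74  76  78]
 [ 72  75  72  78  93 106  94  68  41  31  31  31  37  63  82  78  77  77
   77  76  76  78]
 [ 75  76  74  73  75  86  91  82  58  55  56  56  58  71  81  78  78  78
   77  77  77  77]
 [ 76  73  72  72  71  73  79  80  78  79  78  78  81  82  79  81  77  77
   75  75  78  76]]
```

Resolution is about 2.4 mm per px. The post should sit at 350.2 at collar height and the collar is at 349.6, so I shift −1.2 mm in x and −0.8 mm in z. Then I descend to just above the tip and go slowly.

Call:
move_arm --deltas '[[[-0.0012,0,-0.0008,0],[-0.0012,0.01,-0.0008,0],[-0.0012,0.02,-0.0008,0],[-0.0012,0.026,-0.0008,0],[-0.0012,0.028,-0.0008,0]]]'

```text
time: 28.1
ee_pos: [0.5158, -0.0435, 0.0376]
tcp_rot: [-90.0, 0.1, 17.7]
wrist_force: [-0.5, -0.0, -0.5]
opening: 0.0311
```

Call:
move_arm --deltas '[[[0,0.001,0,0],[0,0.002,0,0],[0,0.003,0,0],[0,0.004,0,0],[0,0.005,0,0]]]'

```text
time: 28.6
ee_pos: [0.5167, -0.0436, 0.0342]
tcp_rot: [-90.0, -0.0, 17.7]
wrist_force: [-0.5, 0.4, -0.5]
opening: 0.0307
```

Call:
move_arm --deltas '[[[0,0.001,0,0],[0,0.002,0,0],[0,0.003,0,0],[0,0.004,0,0],[0,0.005,0,0]]]'

```text
time: 29.1
ee_pos: [0.5166, -0.0436, 0.029]
tcp_rot: [-90.0, 0.0, 17.7]
wrist_force: [-0.6, 0.4, -1.1]
opening: 0.0308
```

The collar bottom is below the tip with no force, so it is on the post. I continue to the seat.

Call:
move_arm --deltas '[[[0,0.002,0,0],[0,0.004,0,0],[0,0.006,0,0],[0,0.008,0,0],[0,0.0095,0,0]]]'

```text
time: 29.6
ee_pos: [0.5165, -0.0435, 0.0193]
tcp_rot: [-90.0, 0.0, 17.7]
wrist_force: [0.0, -0.5, -0.5]
opening: 0.0312
```

Call:
move_arm --deltas '[[[0,0.0005,0,0],[0,0.001,0,0],[0,0.0015,0,0],[0,0.002,0,0]]]'

```text
time: 30.0
ee_pos: [0.5166, -0.0436, 0.0176]
tcp_rot: [-90.0, -0.0, 17.7]
wrist_force: [-0.5, 0.1, -1.2]
opening: 0.0306
```

Call:
move_arm --deltas '[[[0,0.0005,0,0],[0,0.001,0,0],[0,0.001,0,0]]]'

```text
time: 30.3
ee_pos: [0.5166, -0.0436, 0.017]
tcp_rot: [-90.0, -0.0, 17.7]
wrist_force: [-2.1, 0.4, 3.5]
opening: 0.0301
```

Seated: 3.5 N at the expected height. I release and withdraw.

Call:
move_arm --deltas '[[[0,0,0,0],[0,0,0,0],[0,0,0,0],[0,0,0,0],[0,0,0,0]]]' --claw 0.056

```text
time: 30.8
ee_pos: [0.5166, -0.0436, 0.0165]
tcp_rot: [-90.0, 0.0, 17.7]
wrist_force: [-0.3, -0.1, 0.5]
opening: 0.056
```

Call:
move_arm --deltas '[[[0,-0.01,0,0],[0,-0.03,0,0],[0,-0.06,0,0],[0,-0.1,0,0],[0,-0.14,0,0]]]'

```text
time: 31.3
ee_pos: [0.5162, -0.0435, 0.1587]
tcp_rot: [-90.0, -0.0, 17.7]
wrist_force: [0.4, -0.2, -0.2]
opening: 0.0557
```

Call:
move_arm --deltas '[[[-0.03,0,0.04,0],[-0.06,0,0.08,0],[-0.09,0,0.12,0],[-0.12,0,0.16,0],[-0.12,0,0.2,0]]]'

```text
time: 31.8
ee_pos: [0.3388, 0.1106, 0.1581]
tcp_rot: [-90.0, -0.1, 17.6]
wrist_force: [2.0, 0.6, -0.4]
opening: 0.0564
```

Run:
```python
from h import *
to(.5165,-.044,.1,17.8)
for n in("side","top"):
    c=camera(n);np.savez(f"end_{n}.npz",**c);L,m=carr(c);P=cloud(c)
    r=np.hypot(L[...,0]-.001,L[...,1]);k=L[(r<.018)&(L[...,2]>.055)&(L[...,2]<.075)]
    print(n,"collar top",len(k),np.median(k[:,2]).round(4),((k.min(0)+k.max(0))/2).round(4)[:2])
    for nm,z in(("slab",.039),("div",.027)):
        mm=(abs(L[...,2]-z)<.003)&(abs(L[...,0])<.053)&(abs(L[...,1])<.034);k=L[mm]
        if len(k)>20:
            nn=np.linalg.svd(k-k.mean(0),full_matrices=False)[2][2];print(nm,len(k),"z",np.median(k[:,2]).round(4),"x",np.percentile(k[:,0],[2,98]).round(4),"y",np.percentile(k[:,1],[2,98]).round(4),"n",nn.round(3))
            print("  rect",rect(c,mm,z)[0])
t=load("end_top.npz");t0=load("top0.npz")
d=cv2.absdiff(t["color"],t0["color"]).max(2)
for nm,(u,v) in dict(weight=(340,171),jar=(418,230),cup=(207,219),tile=(324,145),driver=(345,261),bottle=(380,138),beaker=(254,138)).items():
    print(nm,(d[v-12:v+13,u-12:u+13]>50).sum(),end="; ")
```

```text
t 31.8 pos [0.3388 0.1106 0.1581] rot [-90.    -0.12  17.62] F [ 2.   0.6 -0.4] open 0.0564
delta [ 0.1226  0.0581 -0.2011 -0.1848] dist 0.243
side collar top 95 0.0598 [0.0012 0.0007]
slab 394 z 0.0389 x [-0.0413  0.0464] y [-0.0249  0.0284] n [-0.001  0.001  1.   ]
  rect ((515.7203979492188, -40.10960388183594), (88.69729614257812, 61.54996871948242), 17.895099639892578)
div 169 z 0.027 x [-0.047  0.051] y [-0.026   0.0325] n [-0.005  0.011  1.   ]
  rect ((516.2630004882812, -40.699886322021484), (99.64558410644531, 65.15696716308594), 15.782983779907227)
top collar top 71 0.061 [-0.0015  0.0003]
slab 310 z 0.0392 x [-0.0434  0.0443] y [-0.0261  0.0268] n [-0.004  0.007 -1.   ]
  rect ((515.195068359375, -44.24599838256836), (89.73207092285156, 53.40238571166992), 17.753705978393555)
div 101 z 0.0269 x [-0.0499  0.0524] y [-0.0305  0.0311] n [0.001 0.006 1.   ]
  rect ((487.5118713378906, -52.694034576416016), (42.39814758300781, 61.2107048034668), 17.969139099121094)
weight 0; jar 0; cup 2; tile 0; driver 0; bottle 0; beaker 0;
```

Stack heights are 27, 39 and 61 mm (tops), all flat and square, and the bystanders are unchanged. Handing in.

```bash
python3 -c "
from workcell import *
job_done()"
```

```text
the job is handed in; nothing more can be done
```

I built the second layer in the order asked and handed it in at about 32 s of the 72 s allowed. The divider lies over the post on the first slab, the second slab lies on the divider, and the collar sits over the post on the slab. Everything is released and the arm is clear.

- **Heights:** both cameras put the tops at 27 mm (divider), 39 mm (slab) and 60–61 mm (collar). The nominal values are 27, 39 and 61 mm.
- **Squareness:** the top view reads 18.0° for the divider and 17.8° for the slab; I measured the carrier at 17.8°. The side view read 15.8° for the divider, from few points and partly hidden by the slab. Both pieces lie flat and are centred to about 1–2 mm.
- **Bystanders:** comparing the first and last top pictures showed no change around the weight, jar, cup, tile, driver, bottle or beaker.
- **Forces:** contact while placing stayed near 10 N or less.

Three things did not go as planned or did not agree:
- **First grasp missed:** the fingers closed above the divider without moving it, because the real fingertips are about 30 mm above the reported TCP at that opening. I measured this and used it from then on.
- **Extra bench contact:** the tool can only point down, so I pressed the divider's low end on bare bench to reduce its tilt from 30° to 20°. I pressed it flat in place on the first slab.
- **Camera disagreement:** the two cameras differ by about 2–3 mm horizontally, so I did the final alignment within the side camera alone.

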